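# Scoop turned knobs into the finishing pot

## Robot

A 6-joint arm with a two-finger parallel gripper is mounted at the origin on the work surface. World frame = base frame: x ahead of the robot, y to its left, z up, the work surface at z = 0. Lengths are in m, angles in rad, forces in N, time in s.
With the tool pointing down it reaches from about 0.35 to 0.8 m from the base axis. Payload 7.3 kg.
Tool frame: the origin (TCP) lies midway between the tips of the shut fingers; the grasp point (between the pads) lies 19 mm behind it; z points along the fingers, y is the line along which they close (so a half turn about z gives the same grasp; the last joint's range is limited). The gripper opens to 85 mm and grips with 20 to 120 N. Pads are 22 mm wide; open, the fingers measure 114 mm over their backs; the gripper's body (76 mm by 85 mm) begins 54 mm behind the grasp point. The pads swing forward as they close: fully open they stand 13 mm farther back than shut.
Start: joints at [1.067, 0.342, 1.524, -0, 1.275, -0.146], TCP at [0.184, 0.492, 0.21] pointing down, gripper open.
Joint ranges: [-2.53, 2.53], [-0.77, 2.02], [0.04, 2.7], [-1, 4.14], [0.28, 2.66], [-3.11, 3.11]. Speed limits (rad/s): [2.57, 2.57, 3.14, 3.14, 3.14, 3.14].

## Interface

Orientations are given as a unit quaternion [w, x, y, z].
In Python, from cell import * gives the robot as it stands. The module is installed in compiled form; this text tells all that it offers.
- The arm moves only by the tool send_rows, never from a script. Its argument "series" is a list of rows, each a list of 5 numbers: the shift along the tool's x, y, z in m, then the turn about the tool's z in rad, then the opening, from -1 (shut) to 1 (fully open). A call has 1 to 12 rows; each row is the pose to reach, as a shift and turn from the pose commanded when the call began, along the tool's axes at that moment; what a row does not reach only later rows make up. A row lasts 1/8 s, in which the tool goes at most 62.5 mm and 10.7 degrees, less where a joint would pass 70% of its speed; a pose out of reach is approached as far as the arm can. A call with a gripper value outside its range is refused whole. The fingers move at their own pace and stop on an object; "force" is the grip in N (left out, the last holds). Time passes only in rows, so rows that repeat a pose let the fingers close. It gives the time, the measured TCP pose, the force, the opening and the grip force at its end, in the units of the state.
- get_state(): the state, without advancing time (a new reading comes with each control period).
- capture(name): name is "side" or "top"; returns a dict with "color" (480x640x3 uint8, blue, green, red), "z_map" (480x640 float32, m along the optical axis (not along the pixel's ray), 0 where there is no reading), "K" (3x3 intrinsics, pixels), "R" (3x3) and "t" (3): a world point X has camera coordinates R X + t. Camera axes: x right, y down, z forward; pixel columns grow to the right and rows downward; lengths in m; the calibration is good to about 2 mm. A picture is of the moment at which its call begins.
- close_job(): hands the job in; it is judged then, once.
The state is a dict: "t": time; "joint_pos": joint angles; "qd": joint speeds; "tau": joint torques, N m; "position": TCP position; "tcp_rot": TCP orientation; "force": force on the tool from outside, world axes, zero at the start; "ft_torque": the same for the moment, N m; "opening": opening from 0.0 (shut) to 1.0 (fully open); "finger_force": force on a finger pad.
Only numpy, scipy, OpenCV 4.12 (cv2) and the standard library are available. Lean on these libraries where they do the work, as an engineer would, in place of code of your own. Each camera call takes 0.05 s, during which the arm holds its last target. There are 200 camera calls.

## Task

Take the scoop by its handle, scoop turned wooden knobs out of the green catch tray and tip at least three of the five into the steel pot, leaving any others in the tray; then set the scoop, empty and flat, back on its black rubber mat and let go. Move the knobs only with the scoop, never with the gripper, and leave the pot standing where it is and everything else on the bench undisturbed.

Things in the scene. Friction and masses are not known exactly. Their poses are not given: they have to be found in the camera images.
- tray: fixed green open catch tray holding the knobs: outside 290 (x) x 134 (y) mm, walls 40 mm high, +x end wall 75 mm high; walls and floor 5 mm, so 280 x 124 mm inside; origin at centre of underside. Before the +x end wall the floor slopes up at 45 degrees, from x = +105 mm to x = +140, z = 40 mm. The knobs begin on the flat floor between x = -8 and +105 mm; its -x end begins empty
- pot: open steel pot, 160 mm outer diameter at the rim, 100 mm tall, wall 4 mm, loose, 0.8 kg, with two small loop handles at its +y and -y sides; origin at centre of underside, z up
- mat: fixed black rubber mat 240 (x) x 150 (y) x 4 mm, the scoop's place; origin at centre of underside
- scoop: loose scoop, 0.22 kg: flat aluminium bowl 100 x 100 mm, open on top and at +x; floor 2.5 mm; side walls 3 mm thick, 40 mm high (24 mm over the front 30 mm); back wall 45 mm high. Origin at centre of the bowl's underside, x to the open lip. Wooden handle: level bar 22 mm wide (y), 24 mm tall, centred at z = 85 mm, from x = -150 to -60 mm; a post at x = -60 to -50 mm joins it to the bowl
- scoop_grip (a point): middle of the scoop's handle, at x = -110, z = 85 mm in the scoop's frame
- scoop_lip (a point): middle of the scoop's front lip, at x = +50, z = 0 mm in the scoop's frame
- scoop_bowl (a point): middle of the scoop's bowl, 20 mm above its underside at x = 0
- knob0_center (a point): orange-stained chunky turned wooden knob, barrel shaped with bevelled ends, 32 mm diameter, 30 mm tall, 16 g, loose; this point is its centre
- knob1_center (a point): pale chunky turned wooden knob, barrel shaped with bevelled ends, 32 mm diameter, 30 mm tall, 16 g, loose; this point is its centre
- knob2_center (a point): orange-stained chunky turned wooden knob, barrel shaped with bevelled ends, 32 mm diameter, 30 mm tall, 16 g, loose; this point is its centre
- knob3_center (a point): pale chunky turned wooden knob, barrel shaped with bevelled ends, 32 mm diameter, 30 mm tall, 16 g, loose; this point is its centre
- knob4_center (a point): orange-stained chunky turned wooden knob, barrel shaped with bevelled ends, 32 mm diameter, 30 mm tall, 16 g, loose; this point is its centre
- glue: bystander, loose: white glue bottle with red cap and blue label, 60 mm diameter, 150 mm tall, standing; origin at centre of underside
- mug: bystander, loose: blue ceramic mug, 76 mm diameter, 90 mm tall, handle at its +y side, standing; origin at centre of underside
- wax: bystander, loose: amber glass wax jar with brass cap, 72 mm diameter, 60 mm tall, standing; origin at centre of underside
- blank: bystander, loose: dark wood turning blank, 50 x 50 mm, 100 mm tall, standing; origin at centre of underside
- mallet: bystander, loose: turned wooden carver's mallet standing head down, 76 mm head diameter, 180 mm tall, grip 32 mm thick above 100 mm; origin at centre of underside
- screwdriver: bystander, loose: screwdriver 200 mm long lying along its x axis, handle to -x; about 30 mm high

How it is judged:
On the way, in this order (a step that is already met when the one before it is completed fails the run):
1. a knob is carried in the scoop's bowl, with the bowl lifted at least 90 mm above the bench (((x of knob0_center in the frame of scoop between -0.05 and 0.055 m and y of knob0_center in the frame of scoop between -0.05 and 0.05 m and z of knob0_center in the frame of scoop between 0 and 0.06 m and height (world z) of knob0_center above 0.1 m and height (world z) of scoop_bowl above 0.09 m) or (x of knob1_center in the frame of scoop between -0.05 and 0.055 m and y of knob1_center in the frame of scoop between -0.05 and 0.05 m and z of knob1_center in the frame of scoop between 0 and 0.06 m and height (world z) of knob1_center above 0.1 m and height (world z) of scoop_bowl above 0.09 m) or (x of knob2_center in the frame of scoop between -0.05 and 0.055 m and y of knob2_center in the frame of scoop between -0.05 and 0.05 m and z of knob2_center in the frame of scoop between 0 and 0.06 m and height (world z) of knob2_center above 0.1 m and height (world z) of scoop_bowl above 0.09 m) or (x of knob3_center in the frame of scoop between -0.05 and 0.055 m and y of knob3_center in the frame of scoop between -0.05 and 0.05 m and z of knob3_center in the frame of scoop between 0 and 0.06 m and height (world z) of knob3_center above 0.1 m and height (world z) of scoop_bowl above 0.09 m) or (x of knob4_center in the frame of scoop between -0.05 and 0.055 m and y of knob4_center in the frame of scoop between -0.05 and 0.05 m and z of knob4_center in the frame of scoop between 0 and 0.06 m and height (world z) of knob4_center above 0.1 m and height (world z) of scoop_bowl above 0.09 m))), for 0.2 s.
2. at least three knobs lie in the pot ((((horizontal distance between knob0_center and pot below 0.075 m and z of knob0_center in the frame of pot between 0 and 0.1 m) and (horizontal distance between knob1_center and pot below 0.075 m and z of knob1_center in the frame of pot between 0 and 0.1 m) and (horizontal distance between knob2_center and pot below 0.075 m and z of knob2_center in the frame of pot between 0 and 0.1 m)) or ((horizontal distance between knob0_center and pot below 0.075 m and z of knob0_center in the frame of pot between 0 and 0.1 m) and (horizontal distance between knob1_center and pot below 0.075 m and z of knob1_center in the frame of pot between 0 and 0.1 m) and (horizontal distance between knob3_center and pot below 0.075 m and z of knob3_center in the frame of pot between 0 and 0.1 m)) or ((horizontal distance between knob0_center and pot below 0.075 m and z of knob0_center in the frame of pot between 0 and 0.1 m) and (horizontal distance between knob1_center and pot below 0.075 m and z of knob1_center in the frame of pot between 0 and 0.1 m) and (horizontal distance between knob4_center and pot below 0.075 m and z of knob4_center in the frame of pot between 0 and 0.1 m)) or ((horizontal distance between knob0_center and pot below 0.075 m and z of knob0_center in the frame of pot between 0 and 0.1 m) and (horizontal distance between knob2_center and pot below 0.075 m and z of knob2_center in the frame of pot between 0 and 0.1 m) and (horizontal distance between knob3_center and pot below 0.075 m and z of knob3_center in the frame of pot between 0 and 0.1 m)) or ((horizontal distance between knob0_center and pot below 0.075 m and z of knob0_center in the frame of pot between 0 and 0.1 m) and (horizontal distance between knob2_center and pot below 0.075 m and z of knob2_center in the frame of pot between 0 and 0.1 m) and (horizontal distance between knob4_center and pot below 0.075 m and z of knob4_center in the frame of pot between 0 and 0.1 m)) or ((horizontal distance between knob0_center and pot below 0.075 m and z of knob0_center in the frame of pot between 0 and 0.1 m) and (horizontal distance between knob3_center and pot below 0.075 m and z of knob3_center in the frame of pot between 0 and 0.1 m) and (horizontal distance between knob4_center and pot below 0.075 m and z of knob4_center in the frame of pot between 0 and 0.1 m)) or ((horizontal distance between knob1_center and pot below 0.075 m and z of knob1_center in the frame of pot between 0 and 0.1 m) and (horizontal distance between knob2_center and pot below 0.075 m and z of knob2_center in the frame of pot between 0 and 0.1 m) and (horizontal distance between knob3_center and pot below 0.075 m and z of knob3_center in the frame of pot between 0 and 0.1 m)) or ((horizontal distance between knob1_center and pot below 0.075 m and z of knob1_center in the frame of pot between 0 and 0.1 m) and (horizontal distance between knob2_center and pot below 0.075 m and z of knob2_center in the frame of pot between 0 and 0.1 m) and (horizontal distance between knob4_center and pot below 0.075 m and z of knob4_center in the frame of pot between 0 and 0.1 m)) or ((horizontal distance between knob1_center and pot below 0.075 m and z of knob1_center in the frame of pot between 0 and 0.1 m) and (horizontal distance between knob3_center and pot below 0.075 m and z of knob3_center in the frame of pot between 0 and 0.1 m) and (horizontal distance between knob4_center and pot below 0.075 m and z of knob4_center in the frame of pot between 0 and 0.1 m)) or ((horizontal distance between knob2_center and pot below 0.075 m and z of knob2_center in the frame of pot between 0 and 0.1 m) and (horizontal distance between knob3_center and pot below 0.075 m and z of knob3_center in the frame of pot between 0 and 0.1 m) and (horizontal distance between knob4_center and pot below 0.075 m and z of knob4_center in the frame of pot between 0 and 0.1 m)))), for 0.2 s.
At the end, for the whole second after the job is handed in: At least three knobs are inside the pot and every other knob is inside the tray, all at rest; the pot stands upright on the bench; the scoop rests flat on the mat (tilt under 0.1 rad), the middle of its bowl within 80 mm horizontally of the mat's centre ((((horizontal distance between knob0_center and pot below 0.075 m and z of knob0_center in the frame of pot between 0 and 0.1 m) and (horizontal distance between knob1_center and pot below 0.075 m and z of knob1_center in the frame of pot between 0 and 0.1 m) and (horizontal distance between knob2_center and pot below 0.075 m and z of knob2_center in the frame of pot between 0 and 0.1 m)) or ((horizontal distance between knob0_center and pot below 0.075 m and z of knob0_center in the frame of pot between 0 and 0.1 m) and (horizontal distance between knob1_center and pot below 0.075 m and z of knob1_center in the frame of pot between 0 and 0.1 m) and (horizontal distance between knob3_center and pot below 0.075 m and z of knob3_center in the frame of pot between 0 and 0.1 m)) or ((horizontal distance between knob0_center and pot below 0.075 m and z of knob0_center in the frame of pot between 0 and 0.1 m) and (horizontal distance between knob1_center and pot below 0.075 m and z of knob1_center in the frame of pot between 0 and 0.1 m) and (horizontal distance between knob4_center and pot below 0.075 m and z of knob4_center in the frame of pot between 0 and 0.1 m)) or ((horizontal distance between knob0_center and pot below 0.075 m and z of knob0_center in the frame of pot between 0 and 0.1 m) and (horizontal distance between knob2_center and pot below 0.075 m and z of knob2_center in the frame of pot between 0 and 0.1 m) and (horizontal distance between knob3_center and pot below 0.075 m and z of knob3_center in the frame of pot between 0 and 0.1 m)) or ((horizontal distance between knob0_center and pot below 0.075 m and z of knob0_center in the frame of pot between 0 and 0.1 m) and (horizontal distance between knob2_center and pot below 0.075 m and z of knob2_center in the frame of pot between 0 and 0.1 m) and (horizontal distance between knob4_center and pot below 0.075 m and z of knob4_center in the frame of pot between 0 and 0.1 m)) or ((horizontal distance between knob0_center and pot below 0.075 m and z of knob0_center in the frame of pot between 0 and 0.1 m) and (horizontal distance between knob3_center and pot below 0.075 m and z of knob3_center in the frame of pot between 0 and 0.1 m) and (horizontal distance between knob4_center and pot below 0.075 m and z of knob4_center in the frame of pot between 0 and 0.1 m)) or ((horizontal distance between knob1_center and pot below 0.075 m and z of knob1_center in the frame of pot between 0 and 0.1 m) and (horizontal distance between knob2_center and pot below 0.075 m and z of knob2_center in the frame of pot between 0 and 0.1 m) and (horizontal distance between knob3_center and pot below 0.075 m and z of knob3_center in the frame of pot between 0 and 0.1 m)) or ((horizontal distance between knob1_center and pot below 0.075 m and z of knob1_center in the frame of pot between 0 and 0.1 m) and (horizontal distance between knob2_center and pot below 0.075 m and z of knob2_center in the frame of pot between 0 and 0.1 m) and (horizontal distance between knob4_center and pot below 0.075 m and z of knob4_center in the frame of pot between 0 and 0.1 m)) or ((horizontal distance between knob1_center and pot below 0.075 m and z of knob1_center in the frame of pot between 0 and 0.1 m) and (horizontal distance between knob3_center and pot below 0.075 m and z of knob3_center in the frame of pot between 0 and 0.1 m) and (horizontal distance between knob4_center and pot below 0.075 m and z of knob4_center in the frame of pot between 0 and 0.1 m)) or ((horizontal distance between knob2_center and pot below 0.075 m and z of knob2_center in the frame of pot between 0 and 0.1 m) and (horizontal distance between knob3_center and pot below 0.075 m and z of knob3_center in the frame of pot between 0 and 0.1 m) and (horizontal distance between knob4_center and pot below 0.075 m and z of knob4_center in the frame of pot between 0 and 0.1 m))) and ((horizontal distance between knob0_center and pot below 0.075 m and z of knob0_center in the frame of pot between 0 and 0.1 m) or (x of knob0_center in the frame of tray between -0.14 and 0.14 m and y of knob0_center in the frame of tray between -0.062 and 0.062 m and z of knob0_center in the frame of tray between 0 and 0.055 m)) and ((horizontal distance between knob1_center and pot below 0.075 m and z of knob1_center in the frame of pot between 0 and 0.1 m) or (x of knob1_center in the frame of tray between -0.14 and 0.14 m and y of knob1_center in the frame of tray between -0.062 and 0.062 m and z of knob1_center in the frame of tray between 0 and 0.055 m)) and ((horizontal distance between knob2_center and pot below 0.075 m and z of knob2_center in the frame of pot between 0 and 0.1 m) or (x of knob2_center in the frame of tray between -0.14 and 0.14 m and y of knob2_center in the frame of tray between -0.062 and 0.062 m and z of knob2_center in the frame of tray between 0 and 0.055 m)) and ((horizontal distance between knob3_center and pot below 0.075 m and z of knob3_center in the frame of pot between 0 and 0.1 m) or (x of knob3_center in the frame of tray between -0.14 and 0.14 m and y of knob3_center in the frame of tray between -0.062 and 0.062 m and z of knob3_center in the frame of tray between 0 and 0.055 m)) and ((horizontal distance between knob4_center and pot below 0.075 m and z of knob4_center in the frame of pot between 0 and 0.1 m) or (x of knob4_center in the frame of tray between -0.14 and 0.14 m and y of knob4_center in the frame of tray between -0.062 and 0.062 m and z of knob4_center in the frame of tray between 0 and 0.055 m)) and linear speed of each of knob0, knob1, knob2, knob3, knob4 below 0.05 m/s and horizontal distance between scoop_bowl and mat below 0.08 m and z of scoop_bowl in the frame of mat below 0.032 m and angle between each of scoop, pot's own z axis and vertical below 0.1 rad and linear speed of scoop below 0.03 m/s and z of pot in the frame of mat below 0.02 m); the robot touches nothing.
It fails at once if the fingers or arm touch a knob (they are to be moved with the scoop) (contact force between any of the fingers, the arm and knob0 above 0.5 N or contact force between any of the fingers, the arm and knob1 above 0.5 N or contact force between any of the fingers, the arm and knob2 above 0.5 N or contact force between any of the fingers, the arm and knob3 above 0.5 N or contact force between any of the fingers, the arm and knob4 above 0.5 N).
It fails at once if the pot is pushed more than 40 mm or tilted more than 0.3 rad (distance of pot from where it was at the start of the episode above 0.04 m or angle between pot's own z axis and vertical above 0.3 rad).
It fails at once if a bystander is moved more than 40 mm (distance of any of glue, mug, wax, blank, mallet, screwdriver from where it was at the start of the episode above 0.04 m).
It also fails if it takes over 61 s, if anything falls off the work surface, if the arm or the gripper's body presses on something with over 40 N, if the wrist force passes 120 N, or if a joint passes its speed limit or range.

## Working session

There is one attempt and no reset: what is moved stays moved. The work goes in short steps, Python scripts to look and compute and a tool call to move; the robot and the scene stay as the last step left them, time stands still between calls to the robot, and variables do not carry over. Pictures are saved under pics/ and viewed, at most 10 in all, crops included, and the job is handed in when it is done.

Besides the shell and the picture viewer there is one more tool, called after "Call:" by a JSON object that holds its "api" and its "payload". send_rows: Moves the arm, as the interface text tells. Its arguments: {"type":"object","properties":{"series":{"type":"array","items":{"type":"array","items":{"type":"number"}}},"force":{"type":"number"}},"required":["series"]}

```bash
ls; mkdir -p pics; python3 - <<'E'
from cell import *
import cv2,numpy as np
s=get_state();print({k:np.round(v,3).tolist() for k,v in s.items()})
for n in("side","top"):
    c=capture(n);cv2.imwrite(f"pics/{n}0.png",c["color"]);np.savez(f"{n}0.npz",**c)
    print(n,c["K"].round(1).tolist(),c["R"].round(3).tolist(),c["t"].round(3).tolist(), (-c["R"].T@c["t"]).round(3))
E
```

```text
pics
{'t': 0.0, 'joint_pos': [1.067, 0.343, 1.525, 0.0, 1.275, -0.146], 'qd': [-0.0, 0.001, -0.001, -0.0, 0.0, -0.001], 'tau': [-0.001, -43.367, -24.601, -0.0, 0.008, 0.0], 'position': [0.184, 0.491, 0.209], 'tcp_rot': [-0.0, 0.178, 0.984, -0.001], 'force': [-0.036, 0.173, -0.821], 'ft_torque': [-0.05, 0.021, 0.007], 'finger_force': 0.0, 'opening': 1.002}
side [[467.1, 0.0, 324.8], [0.0, 467.1, 239.1], [0.0, 0.0, 1.0]] [[-0.939, -0.343, 0.005], [-0.226, 0.607, -0.762], [0.258, -0.717, -0.648]] [0.523, 0.2, 0.832] [0.322 0.654 0.689]
top [[533.4, 0.0, 312.3], [0.0, 533.4, 251.1], [0.0, 0.0, 1.0]] [[-0.002, -1.0, -0.015], [-0.994, 0.003, -0.106], [0.106, 0.015, -0.994]] [0.018, 0.581, 1.064] [4.65e-01 1.00e-03 1.12e+00]
```

View pics/top0.png

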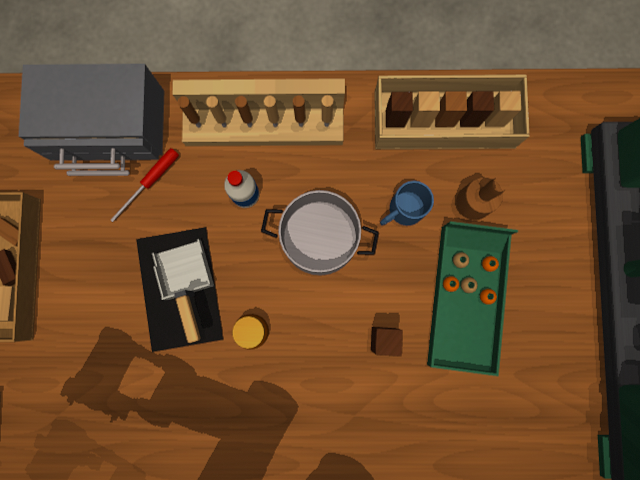

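View pics/side0.png

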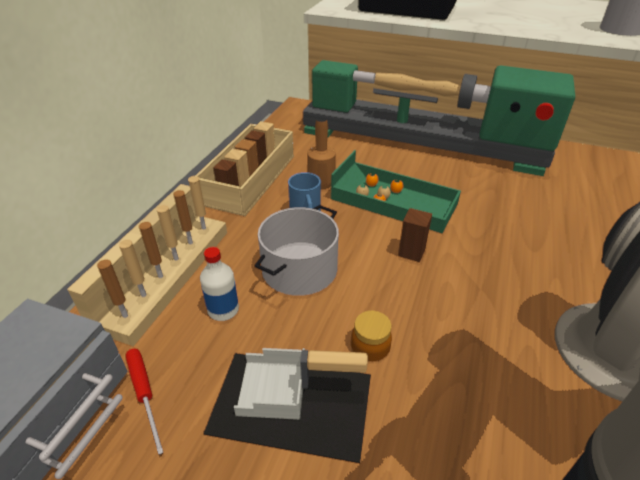

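The top view shows the scoop on the mat at (185,270), handle running to (190,330); pot rim centre (320,230); tray spans (430–515, 222–372), with knobs around (470,275) and the high end up. The side view agrees: the handle is at (335,362) with the wax jar beside it at (372,335).

```bash
cat > h.py <<'E'
from cell import *
import cv2,numpy as np
def cloud(c):
    K,R,t=c["K"],c["R"],c["t"];v,u=np.mgrid[:480,:640]
    z=c["z_map"];p=np.stack([(u-K[0,2])/K[0,0]*z,(v-K[1,2])/K[1,1]*z,z],-1)
    P=(p-t)@R; P[z==0]=np.nan; return P
def ray(c,uv,h):
    d=c["R"].T@np.linalg.inv(c["K"])@np.array([uv[0],uv[1],1.]);o=-c["R"].T@c["t"]
    return o+d*(h-o[2])/d[2]
def tri(c1,p1,c2,p2):
    P=[c["K"]@np.c_[c["R"],c["t"]] for c in(c1,c2)]
    X=cv2.triangulatePoints(P[0],P[1],np.float64(p1),np.float64(p2));return (X[:3]/X[3]).ravel()
def proj(c,X):
    q=c["K"]@(c["R"]@np.array(X)+c["t"]);return q[:2]/q[2]
def rect(P2):
    r=cv2.minAreaRect((P2*1000).astype(np.float32)); return r
def hsv(c): return cv2.cvtColor(c["color"],cv2.COLOR_BGR2HSV)
def mask_u(c,m,box):
    x0,y0,x1,y1=box;o=np.zeros_like(m);o[y0:y1,x0:x1]=m[y0:y1,x0:x1];return o
E
python3 - <<'E'
from h import *
T=dict(np.load("top0.npz"));S=dict(np.load("side0.npz"))
def rp(n,P,m): print(n,m.sum(),"rect",np.round(cv2.boxPoints(rect(P[m][:,:2]))).tolist(),"z",np.nanpercentile(P[m][:,2],[5,50,95]).round(4))
for n,c,bh,bt in(("top",T,(165,285,215,350),(420,215,525,380)),("side",S,(300,345,375,378),(325,150,465,230))):
    P=cloud(c);H=hsv(c)
    wood=(H[...,0]>8)&(H[...,0]<25)&(H[...,1]>70)&(H[...,2]>110)
    m=mask_u(c,wood,bh)&(P[...,2]>.08)&(P[...,2]<.12)
    rp(n+" handle",P,m&(P[...,2]>.095)); v,u=np.nonzero(m);print("px",u.mean(),v.mean())
    g=(H[...,0]>60)&(H[...,0]<90)&(H[...,1]>100)
    g=mask_u(c,g,bt)
    rp(n+" tray rim",P,g&(abs(P[...,2]-.04)<.004)); rp(n+" tray all",P,g); rp(n+" tray floor",P,g&(P[...,2]<.012))
P=cloud(T);H=hsv(T)
m=mask_u(T,(abs(P[...,2]-.1)<.008),(276,185,364,280));
v,u=np.nonzero(m);e=cv2.fitEllipse(np.c_[u,v].astype(np.int32)) ;(x,y),r=cv2.minEnclosingCircle((P[m][:,:2]*1000).astype(np.float32));print("pot",x,y,r,m.sum(),P[m][:,2].mean())
Ps=cloud(S);ms=mask_u(S,abs(Ps[...,2]-.1)<.008,(255,208,342,262));(x,y),r=cv2.minEnclosingCircle((Ps[ms][:,:2]*1000).astype(np.float32));print("pot side",x,y,r)
m=mask_u(T,(H[...,2]<45)&(P[...,2]<.015),(130,220,230,355));rp("mat",P,m)
for n,px in dict(glue=(238,178),wax=(248,332),blank=(388,335),mallet=(485,185),mug=(410,200),screw=(155,178),boxL=(10,260),cab=(100,120)).items(): print(n,P[px[1],px[0]].round(3))
H2=hsv(T);m=mask_u(T,(P[...,2]>.02)&(P[...,2]<.06)&(H[...,0]<35),(440,240,502,310)).astype(np.uint8)
k,l,s,ce=cv2.connectedComponentsWithStats(m)
for i in range(1,k):
    if s[i,4]>60: print("knob",ce[i].round(),ray(T,ce[i],.035).round(3),s[i,4],np.nanmedian(P[l==i][:,2]).round(3))
# bowl
m=mask_u(T,(H[...,1]<60)&(P[...,2]>.0)&(H[...,2]>90),(145,230,220,305));rp("bowl",P,m)
E
```

```text
top handle 512 rect [[399.0, 253.0], [405.0, 232.0], [491.0, 259.0], [485.0, 280.0]] z [0.0972 0.1005 0.1036]
px 186.73294346978557 318.906432748538
top tray rim 870 rect [[332.0, -349.0], [613.0, -387.0], [631.0, -255.0], [350.0, -216.0]] z [0.0364 0.0389 0.0423]
top tray all 9170 rect [[332.0, -349.0], [617.0, -388.0], [635.0, -256.0], [350.0, -217.0]] z [0.0014 0.0059 0.0413]
top tray floor 6174 rect [[334.0, -348.0], [617.0, -385.0], [634.0, -255.0], [351.0, -217.0]] z [0.001  0.0044 0.0087]
side handle 808 rect [[399.0, 253.0], [406.0, 230.0], [494.0, 257.0], [486.0, 280.0]] z [0.0963 0.1005 0.1024]
px 336.7795698924731 361.17293906810033
side tray rim 512 rect [[331.0, -351.0], [616.0, -387.0], [633.0, -252.0], [348.0, -215.0]] z [0.0363 0.0387 0.0416]
side tray all 3949 rect [[329.0, -346.0], [615.0, -389.0], [634.0, -260.0], [348.0, -217.0]] z [0.0034 0.0203 0.0496]
side tray floor 1429 rect [[333.0, -353.0], [613.0, -391.0], [632.0, -254.0], [351.0, -216.0]] z [0.0027 0.0052 0.0107]
pot 616.9078369140625 8.074930191040039 86.84793853759766 598 0.09863847306070404
pot side 613.7901000976562 1.0191680192947388 81.33723449707031
mat 4723 rect [[377.0, 351.0], [402.0, 203.0], [637.0, 244.0], [612.0, 392.0]] z [0.0004 0.0038 0.0073]
glue [0.705 0.153 0.152]
wax [0.418 0.143 0.061]
blank [ 0.414 -0.127  0.099]
mallet [ 0.696 -0.313  0.121]
mug [ 0.693 -0.191  0.   ]
screw [0.738 0.349 0.022]
boxL [0.565 0.644 0.027]
cab [0.826 0.425 0.129]
knob [461. 260.] [ 0.561 -0.285  0.035] 145 0.03
knob [490. 264.] [ 0.553 -0.344  0.035] 156 0.03
knob [451. 284.] [ 0.513 -0.263  0.035] 152 0.031
knob [469. 285.] [ 0.51  -0.3    0.035] 149 0.03
knob [488. 297.] [ 0.487 -0.337  0.035] 162 0.03
bowl 2090 rect [[477.0, 332.0], [509.0, 223.0], [612.0, 254.0], [579.0, 363.0]] z [0.0027 0.0066 0.0446]
```

Call:
{"api": "send_rows", "payload": {"series": [[-0.055, -0.022, 0, -0.12, 1], [-0.11, -0.045, 0, -0.28, 1], [-0.165, -0.067, 0, -0.44, 1], [-0.22, -0.09, 0, -0.6, 1], [-0.275, -0.112, 0, -0.663, 1], [-0.323, -0.1325, 0, -0.663, 1], [-0.323, -0.1325, 0.05, -0.663, 1], [-0.323, -0.1325, 0.05, -0.663, 1]]}}

```text
t: 1.1
position: [0.4378, 0.253, 0.1566]
tcp_rot: [-0.004, -0.151, 0.988, -0.001]
force: [-0.3, 0.4, -0.2]
opening: 1.003
finger_force: 0.0
```

```bash
cat >> h.py <<'E'
from scipy.spatial.transform import Rotation as Ro
def pose():
    s=get_state();q=s["tcp_rot"];R=Ro.from_quat([q[1],q[2],q[3],q[0]]).as_matrix();return np.array(s["position"]),R
def to(x,y,z,yaw):
    "tool shift and turn to world TCP target; yaw = world angle of tool x, deg"
    p,R=pose();d=R.T@(np.array([x,y,z])-p);y0=np.degrees(np.arctan2(R[1,0],R[0,0]))
    w=(yaw-y0+180)%360-180
    print("now",p.round(4),"yaw",y0.round(2),"tilt z",R[:,2].round(3),"-> shift",d.round(4),"turn",np.radians(-w).round(3))
E
python3 - <<'E'
from h import *
to(.440,.254,.066,197.5)
c=capture("top");s=capture("side");cv2.imwrite("pics/t1.png",c["color"][200:380,100:320]);
T=dict(np.load("top0.npz"));S=dict(np.load("side0.npz"))
# two-view height check of handle: centroids of the top-face mask
print(tri(T,(186.73,318.9),S,(336.78,361.17)).round(4), get_state()["t"])
E
```

```text
now [0.4378 0.253  0.1566] yaw -162.59 tilt z [-0.008 -0.003 -1.   ] -> shift [-0.0032  0.0003  0.0905] turn -0.002
[0.4443 0.2567 0.0943] 1.2
```

Call:
{"api": "send_rows", "payload": {"series": [[-0.003, 0, 0.045, 0, 1], [-0.003, 0, 0.09, 0, 1], [-0.003, 0, 0.09, 0, 1], [-0.003, 0, 0.09, 0, -1], [-0.003, 0, 0.09, 0, -1], [-0.003, 0, 0.09, 0, -1], [-0.003, 0, 0.09, 0, -1], [-0.003, 0, 0.09, 0, -1]], "force": 120}}

```text
t: 2.2
position: [0.4431, 0.2555, 0.0707]
tcp_rot: [0.001, -0.152, 0.988, 0.0]
force: [-2.6, -1.6, 7.4]
opening: 0.212
finger_force: 117.4
```

Call:
{"api": "send_rows", "payload": {"series": [[0, 0, -0.02, 0, -1], [0, 0, -0.05, 0, -1], [0, 0, -0.05, 0, -1]]}}

```text
t: 2.58
position: [0.444, 0.2559, 0.1213]
tcp_rot: [0.002, -0.152, 0.988, 0.001]
force: [-0.1, -0.1, -2.9]
opening: 0.207
finger_force: 117.9
```

```bash
python3 - <<'E'
from h import *
to(.440,.254,.066,197.5)
s=capture("side");cv2.imwrite("pics/s2.png",s["color"][220:480,150:500]);print(get_state()["t"])
E
```

```text
now [0.444  0.2559 0.1213] yaw -162.52 tilt z [ 0.004  0.002 -1.   ] -> shift [ 0.0046 -0.0006  0.0552] turn -0.0
2.625
```

View pics/s2.png

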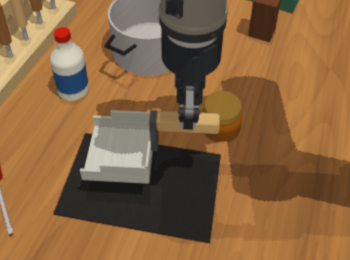

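The scoop is held level, about 50 mm above the mat, with its lip at (90,170) in this crop. I'll test here, safely over the mat, whether a weak grip lets it pivot lip-down.

Call:
{"api": "send_rows", "payload": {"series": [[0, 0, 0, 0, -1], [0, 0, 0, 0, -1], [0, 0, 0, 0, -1], [0, 0, 0, 0, -1]], "force": 20}}

```text
t: 3.12
position: [0.4427, 0.2554, 0.1193]
tcp_rot: [-0.0, -0.152, 0.988, -0.0]
force: [0.3, 0.0, -3.1]
opening: 0.211
finger_force: 117.9
```

```bash
cat >> h.py <<'E'
def handle_pitch(c,box):
    "pitch of bowl floor/grey metal by plane fit of cloud; box in pixels"
    P=cloud(c);H=hsv(c);m=mask_u(c,(H[...,1]<60)&(H[...,2]>80)&(P[...,2]>.008),box)
    Q=P[m];return Q
E
python3 - <<'E'
from h import *
c=capture("top");s=capture("side");cv2.imwrite("pics/s3.png",np.hstack([s["color"][300:480,200:400],c["color"][220:400,100:300]]));print(get_state()["t"],get_state()["opening"],get_state()["force"])
for n,cc,b in(("t",c,(140,215,225,300)),("s",s,(215,320,320,430))):
    Q=handle_pitch(cc,b);u=np.array([np.cos(np.radians(17.5)),np.sin(np.radians(17.5))]);a=(Q[:,:2]-[.444,.256])@u
    for lo in np.arange(.04,.18,.02):
        k=(a>lo)&(a<lo+.02)
        if k.sum()>10: print(n,lo.round(2),k.sum(),np.percentile(Q[k,2],[10,50]).round(3))
E
```

```text
3.225 0.2064631328108979 [ 0.28578681 -0.59669795 -3.04847714]
t 0.04 35 [0.092 0.095]
t 0.06 371 [0.051 0.053]
t 0.08 449 [0.05  0.053]
t 0.1 458 [0.05  0.053]
t 0.12 477 [0.05  0.052]
t 0.14 291 [0.049 0.052]
s 0.04 238 [0.06  0.087]
s 0.06 869 [0.052 0.055]
s 0.08 896 [0.052 0.054]
s 0.1 893 [0.052 0.054]
s 0.12 785 [0.051 0.053]
s 0.14 523 [0.051 0.053]
```

View pics/s3.png

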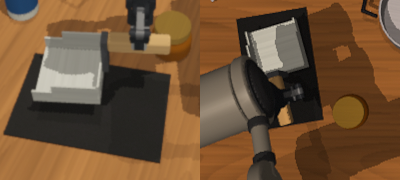

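The scoop stays level at 20 N (bowl floor flat at 52 mm, grip still reading 118 N), so the new force did not take hold. I'll try it with a changed opening value.

Call:
{"api": "send_rows", "payload": {"series": [[0, 0, 0, 0, -0.65], [0, 0, 0, 0, -0.65], [0, 0, 0, 0, -0.65]], "force": 20}}

```text
t: 3.6
position: [0.4429, 0.2555, 0.1196]
tcp_rot: [0.0, -0.152, 0.988, 0.0]
force: [0.1, -0.3, -2.1]
opening: 0.205
finger_force: 117.9
```

```bash
cat > lev.py <<'E'
from h import *
import sys
def lev(yaw,n=0,boxes=None):
    p,_=pose();c=capture("top");s=capture("side")
    u=np.array([np.cos(np.radians(yaw)),np.sin(np.radians(yaw))])
    for nm,cc in(("t",c),("s",s)):
        P=cloud(cc);H=hsv(cc);a=(P[...,:2]-p[:2])@u;l=(P[...,:2]-p[:2])@[-u[1],u[0]]
        m=(H[...,1]<70)&(H[...,2]>70)&(abs(l)<.04)&(P[...,2]>.008)
        print(nm,[(round(float(lo),2),int(k.sum()),float(np.median(P[k][:,2]).round(3))) for lo in np.arange(.0,.18,.03) for k in [m&(a>lo)&(a<lo+.02)&(P[...,2]<p[2])] if k.sum()>10])
    st=get_state();print(st["t"],st["opening"],st["finger_force"],st["force"])
    return c,s
E
python3 - <<'E'
from lev import *
lev(17.5)
E
```

```text
t [(0.06, 317, 0.053), (0.09, 392, 0.053), (0.12, 392, 0.053), (0.15, 73, 0.052)]
s [(0.06, 371, 0.054), (0.09, 417, 0.053), (0.12, 441, 0.053), (0.15, 105, 0.052)]
3.7 0.20913014355955417 117.94628620147705 [-0.58790938 -0.58461277 -1.77148612]
```

Call:
{"api": "send_rows", "payload": {"series": [[0, 0, 0.025, 0, -1], [0, 0, 0.05, 0, -1], [0, 0, 0.051, 0, -0.4], [0, 0, 0.051, 0, -0.4], [0, 0, 0.051, 0, -1], [0, 0, 0.051, 0, -1], [0, 0, 0.051, 0, -1], [0, 0, 0.02, 0, -1], [0, 0, -0.01, 0, -1], [0, 0, -0.01, 0, -1], [0, 0, -0.01, 0, -1]], "force": 20}}

```text
t: 5.08
position: [0.4419, 0.2551, 0.1284]
tcp_rot: [-0.001, -0.152, 0.988, -0.0]
force: [0.3, -0.4, -2.3]
opening: 0.249
finger_force: 22.6
```

```bash
python3 - <<'E'
from lev import *
lev(17.5)
E
```

```text
t [(0.03, 53, 0.09), (0.06, 352, 0.057), (0.09, 372, 0.053), (0.12, 373, 0.05)]
s [(0.03, 146, 0.085), (0.06, 431, 0.057), (0.09, 422, 0.053), (0.12, 481, 0.05)]
5.175 0.25044590335105926 22.579488158226013 [-0.57857877 -0.31726917 -2.23796597]
```

Call:
{"api": "send_rows", "payload": {"series": [[0, 0, 0, 0, -0.49], [0, 0, 0, 0, -0.49], [0, 0, 0, 0, -0.49]], "force": 20}}

```text
t: 5.55
position: [0.4426, 0.2554, 0.1296]
tcp_rot: [-0.0, -0.152, 0.988, -0.0]
force: [-0.2, -1.0, 0.0]
opening: 0.257
finger_force: 6.0
```

```bash
python3 - <<'E'
from lev import *
lev(17.5)
E
```

```text
t [(0.0, 56, 0.062), (0.03, 179, 0.033), (0.06, 332, 0.019), (0.09, 34, 0.009)]
s [(0.0, 275, 0.061), (0.03, 388, 0.034), (0.06, 382, 0.02), (0.09, 66, 0.009)]
5.65 0.2522830429963974 6.007090732455254 [-1.24951653 -0.96452045  0.91800829]
```

Opening control works: at −0.49 the grip drops to 6 N and the scoop pivots about 25° lip-down without slipping. I'll re-level it on the mat and regrip hard.

Call:
{"api": "send_rows", "payload": {"series": [[0.012, 0, 0.02, 0, -0.49], [0.028, 0, 0.04, 0, -0.49], [0.05, 0, 0.058, 0, -0.49], [0.05, 0, 0.06, 0, -0.2], [0.05, 0, 0.06, 0, -0.2], [0.05, 0, 0.06, 0, -1], [0.05, 0, 0.06, 0, -1], [0.05, 0, 0.06, 0, -1], [0.05, 0, 0.0, 0, -1], [0.05, 0, 0.0, 0, -1]], "force": 120}}

```text
t: 6.9
position: [0.3985, 0.2417, 0.1336]
tcp_rot: [0.005, -0.152, 0.988, 0.001]
force: [0.8, -0.9, -2.8]
opening: 0.214
finger_force: 119.0
```

```bash
python3 - <<'E'
from lev import *
c,s=lev(17.5)
P=cloud(c);H=hsv(c);p,_=pose()
m=(H[...,1]<70)&(H[...,2]>70)&(np.hypot(P[...,0]-p[0]-.1,P[...,1]-p[1]-.03)<.09)&(P[...,2]>.03)&(P[...,2]<p[2]+.02)
print(np.round(cv2.boxPoints(rect(P[m][:,:2])))); 
to(.287,-.276,.25,172.4)
E
```

```text
t [(0.03, 171, 0.069), (0.06, 396, 0.069), (0.09, 390, 0.068), (0.12, 357, 0.068)]
s [(0.03, 370, 0.067), (0.06, 447, 0.066), (0.09, 437, 0.066), (0.12, 412, 0.066)]
7.0 0.21022087393164257 118.95105242729187 [ 0.1766257   1.81885929 -3.64126237]
[[420. 304.]
 [449. 207.]
 [544. 236.]
 [515. 333.]]
now [0.3955 0.2405 0.1299] yaw -162.52 tilt z [ 0.001  0.001 -1.   ] -> shift [ 0.2585 -0.4601 -0.1205] turn 0.438
```

Call:
{"api": "send_rows", "payload": {"series": [[0, 0, -0.06, 0, -1], [0.01, -0.02, -0.12, 0, -1], [0.017, -0.058, -0.12, 0, -1], [0.034, -0.116, -0.12, 0, -1], [0.051, -0.174, -0.12, 0, -1], [0.068, -0.231, -0.12, 0.05, -1], [0.095, -0.271, -0.12, 0.12, -1], [0.122, -0.312, -0.12, 0.2, -1], [0.148, -0.352, -0.12, 0.28, -1], [0.175, -0.393, -0.12, 0.36, -1], [0.202, -0.433, -0.12, 0.436, -1], [0.2287, -0.4737, -0.12, 0.436, -1]]}}

```text
t: 8.5
position: [0.3183, -0.2812, 0.2481]
tcp_rot: [-0.001, 0.066, 0.998, 0.001]
force: [1.7, -0.0, -2.5]
opening: 0.211
finger_force: 118.9
```

```bash
python3 - <<'E'
from lev import *
c,s=lev(-7.7)
P=cloud(c);H=hsv(c);p,_=pose()
m=(H[...,1]<70)&(H[...,2]>70)&(np.hypot(P[...,0]-p[0]-.1,P[...,1]-p[1]+.013)<.09)&(P[...,2]>.1)&(P[...,2]<p[2]+.02)
r=rect(P[m][:,:2]);print(np.round(cv2.boxPoints(r)),r)
to(.3195,-.280,.0705,172.5)
E
```

```text
t [(0.03, 421, 0.183), (0.06, 531, 0.182), (0.09, 531, 0.181), (0.12, 438, 0.181)]
s [(0.03, 116, 0.206), (0.06, 19, 0.182), (0.09, 18, 0.181), (0.12, 58, 0.181)]
8.6 0.20674207377832762 118.9858067035675 [ 0.85435592 -0.21327477 -1.71535064]
[[ 349. -332.]
 [ 447. -346.]
 [ 460. -247.]
 [ 362. -234.]] ((404.67681884765625, -289.76031494140625), (99.37296295166016, 99.29446411132812), 82.36749267578125)
now [ 0.3178 -0.2836  0.2478] yaw 172.23 tilt z [-0.003  0.001 -1.   ] -> shift [-0.0017  0.0037  0.1773] turn -0.005
```

Call:
{"api": "send_rows", "payload": {"series": [[-0.003, 0, 0.06, 0, -1], [-0.003, 0, 0.12, 0, -1], [-0.003, 0, 0.16, 0, -1], [-0.003, 0, 0.172, 0, -1], [-0.003, 0, 0.172, 0, -1]]}}

```text
t: 9.22
position: [0.3224, -0.2801, 0.0773]
tcp_rot: [-0.0, 0.065, 0.998, 0.001]
force: [-0.1, 0.1, -1.1]
opening: 0.208
finger_force: 119.0
```

```bash
python3 - <<'E'
from lev import *
c,s=lev(-7.7);cv2.imwrite("pics/t5.png",np.hstack([c["color"][200:400,400:560],s["color"][130:330,310:510]]))
to(.3195,-.280,.0705,172.5)
E
```

```text
t [(0.03, 304, 0.013), (0.06, 361, 0.011), (0.09, 358, 0.011), (0.12, 258, 0.01)]
s [(0.03, 70, 0.04), (0.06, 67, 0.012), (0.09, 66, 0.012), (0.12, 96, 0.012)]
9.325 0.21013606148059252 119.02558207511902 [ 0.28848633 -1.11464061 -1.90839289]
now [ 0.3231 -0.2812  0.0788] yaw 172.52 tilt z [ 0.002 -0.002 -1.   ] -> shift [0.0038 0.0007 0.0082] turn 0.0
```

View pics/t5.png

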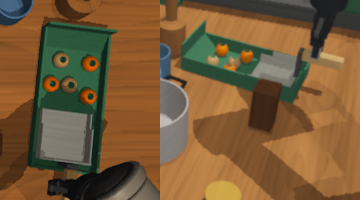

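The bowl is inside the tray, behind all five knobs and aligned, with its floor about 3 mm above the tray floor. I'll lower it and push forward.

Call:
{"api": "send_rows", "payload": {"series": [[0, 0, 0.003, 0, -1], [-0.01, 0, 0.0035, 0, -1], [-0.025, 0, 0.0035, 0, -1], [-0.04, 0, 0.0035, 0, -1], [-0.055, 0, 0.0035, 0, -1], [-0.07, 0, 0.0035, 0, -1]]}}

```text
t: 10.07
position: [0.3928, -0.2896, 0.0739]
tcp_rot: [-0.0, 0.065, 0.998, 0.0]
force: [-1.4, 0.3, -2.1]
opening: 0.208
finger_force: 119.1
```

Call:
{"api": "send_rows", "payload": {"series": [[-0.015, 0, 0, 0, -1], [-0.03, 0, 0, 0, -1], [-0.04, 0, 0, 0, -1], [-0.048, 0, 0, 0, -1], [-0.048, 0, 0, 0, -1]]}}

```text
t: 10.7
position: [0.4356, -0.2944, 0.0737]
tcp_rot: [-0.004, 0.066, 0.998, 0.002]
force: [-9.6, 2.0, 4.8]
opening: 0.216
finger_force: 119.9
```

```bash
python3 - <<'E'
from lev import *
c,s=lev(-7.7);cv2.imwrite("pics/t6.png",np.hstack([c["color"][200:400,400:560],s["color"][130:330,310:510]]))
p,_=pose();d=p[:2]*1000-[483,-302];print(p,"tray x of lip",d@[.991,-.134]+141)
E
```

```text
t [(0.03, 97, 0.01), (0.06, 157, 0.009), (0.09, 73, 0.009), (0.12, 55, 0.009)]
s [(0.03, 89, 0.034), (0.06, 33, 0.009), (0.09, 13, 0.009), (0.12, 18, 0.009)]
10.8 0.21504718351709917 119.85398400720896 [-9.69310417  1.99035793  4.47143355]
[ 0.4369829  -0.2950211   0.07390435] tray x of lip 94.46187968147791
```

View pics/t6.png

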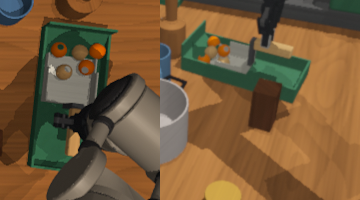

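Two knobs sit in the bowl and three are at the lip against the slope, with 10 N on the lip. I'll ride the lip up the 45° slope so that the front ones come in too.

Call:
{"api": "send_rows", "payload": {"series": [[0.002, 0, -0.002, 0, -1], [-0.006, 0, -0.01, 0, -1], [-0.014, 0, -0.018, 0, -1], [-0.022, 0, -0.026, 0, -1], [-0.03, 0, -0.034, 0, -1], [-0.034, 0, -0.039, 0, -1], [-0.034, 0, -0.045, 0, -1]]}}

```text
t: 11.68
position: [0.4736, -0.3003, 0.1192]
tcp_rot: [0.0, 0.065, 0.998, 0.0]
force: [-2.4, 1.0, -2.8]
opening: 0.206
finger_force: 116.9
```

```bash
python3 - <<'E'
from lev import *
c,s=lev(-7.7);cv2.imwrite("pics/t7.png",np.hstack([c["color"][200:400,400:560],s["color"][130:330,310:510]]))
p,_=pose();d=p[:2]*1000-[483,-302];print(p,"tray x of lip",d@[.991,-.134]+141)
P=cloud(c);H=hsv(c);m=mask_u(c,(H[...,0]<30)&(H[...,1]>60)&(P[...,2]>.035)&(P[...,2]<.12),(435,225,512,300)).astype(np.uint8)
k,l,st,ce=cv2.connectedComponentsWithStats(m)
for i in range(1,k):
    if st[i,4]>40:
        q=np.nanmedian(P[l==i],0);e=q[:2]*1000-p[:2]*1000;print(ce[i].round(),st[i,4],q.round(3),"scoop x,y",(e@[.991,-.134]-91).round(),(e@[.134,.991]).round())
E
```

```text
t [(0.03, 263, 0.045), (0.06, 305, 0.04), (0.09, 223, 0.035)]
s [(0.0, 41, 0.056), (0.06, 38, 0.041)]
11.775 0.21087520207016705 116.9388240360422 [-2.60744785  0.37520341 -3.10581237]
[ 0.47391322 -0.30069959  0.11993676] tray x of lip 131.8207424364882
[486. 243.] 792 [ 0.597 -0.333  0.056] scoop x,y 35.0 -16.0
[470. 261.] 191 [ 0.556 -0.295  0.064] scoop x,y -10.0 17.0
```

View pics/t7.png

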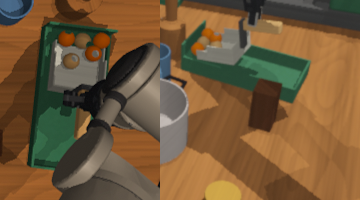

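The scoop has pitched about 9° lip-down in the grip, with the front three knobs around the lip. I'll press down on the slope to lever the lip back up and under them.

Call:
{"api": "send_rows", "payload": {"series": [[0, 0, 0.008, 0, -1], [0, 0, 0.015, 0, -1], [0, 0, 0.02, 0, -1], [0, 0, 0.024, 0, -1], [0, 0, 0.024, 0, -1]]}}

```text
t: 12.4
position: [0.4724, -0.3006, 0.0953]
tcp_rot: [-0.001, 0.065, 0.998, -0.0]
force: [-5.1, -0.1, 3.5]
opening: 0.208
finger_force: 117.4
```

```bash
cat > kn.py <<'E'
from lev import *
def kn(yaw,box,g=91,zlo=.03,dz=.02):
    c,s=lev(yaw);p,_=pose();u=np.array([np.cos(np.radians(yaw)),np.sin(np.radians(yaw))])
    if yaw<0: d=p[:2]*1000-[483,-302];print(p.round(4),"tray x of lip if level",(d@[.991,-.134]+g+50).round())
    P=cloud(c);H=hsv(c)
    g0=cv2.cvtColor(c["color"],cv2.COLOR_BGR2GRAY)
    m=mask_u(c,(H[...,0]<30)&(H[...,1]>60)&(P[...,2]>zlo)&(P[...,2]<p[2]+dz),box).astype(np.uint8)
    D=cv2.distanceTransform(m,cv2.DIST_L2,5);pk=((D==cv2.dilate(D,np.ones((9,9))))&(D>3)).astype(np.uint8)
    k,l,st,ce=cv2.connectedComponentsWithStats(pk)
    for i in range(1,k):
        x,y=ce[i].astype(int);q=np.nanmedian(P[y-2:y+3,x-2:x+3].reshape(-1,3),0);e=q[:2]*1000-p[:2]*1000
        print(ce[i].round(),q.round(3),"scoop x,y",(e@u-g).round(),(e@[-u[1],u[0]]).round())
    return c,s
E
python3 - <<'E'
from kn import *
kn(-7.7,(435,225,512,300))
E
```

```text
t [(0.03, 241, 0.022), (0.06, 337, 0.019), (0.09, 111, 0.015)]
s [(0.0, 16, 0.052), (0.03, 12, 0.068), (0.06, 43, 0.019)]
12.5 0.2115938675838796 117.46634727598575 [-5.29468597  0.1055398   2.9322192 ]
[ 0.4726 -0.3006  0.0955] tray x of lip if level 131.0
[495. 245.] [ 0.59  -0.349  0.053] scoop x,y 31.0 -32.0
[476. 249.] [ 0.583 -0.314  0.043] scoop x,y 20.0 1.0
[489. 256.] [ 0.568 -0.339  0.044] scoop x,y 9.0 -25.0
[466. 263.] [ 0.554 -0.293  0.045] scoop x,y -11.0 19.0
```

Call:
{"api": "send_rows", "payload": {"series": [[-0.003, 0, 0.005, 0, -1], [-0.006, 0, 0.01, 0, -1], [-0.006, 0, 0.013, 0, -1], [-0.006, 0, 0.013, 0, -1]]}}

```text
t: 13.0
position: [0.4696, -0.3019, 0.085]
tcp_rot: [-0.009, 0.065, 0.998, -0.0]
force: [-46.2, 0.6, 40.2]
opening: 0.206
finger_force: 123.3
```

```bash
python3 - <<'E'
from kn import *
c,s=kn(-7.7,(435,225,512,300))
cv2.imwrite("pics/t8.png",np.hstack([cv2.resize(c["color"][210:310,420:530],None,fx=3,fy=3),cv2.resize(s["color"][140:240,320:430],None,fx=3,fy=3)]))
E
```

```text
t [(0.03, 315, 0.015), (0.06, 292, 0.013), (0.09, 109, 0.01)]
s [(0.06, 56, 0.015)]
13.1 0.20770983711785504 123.27129933721153 [-46.23825128   0.78198379  39.9562331 ]
[ 0.4697 -0.3019  0.0852] tray x of lip if level 128.0
[461. 245.] [ 0.594 -0.286  0.038] scoop x,y 30.0 33.0
[475. 249.] [ 0.583 -0.313  0.041] scoop x,y 23.0 4.0
[488. 262.] [ 0.557 -0.336  0.043] scoop x,y -0.0 -22.0
[465. 267.] [ 0.547 -0.292  0.038] scoop x,y -16.0 20.0
[467. 268.] [ 0.545 -0.296  0.039] scoop x,y -18.0 16.0
```

View pics/t8.png

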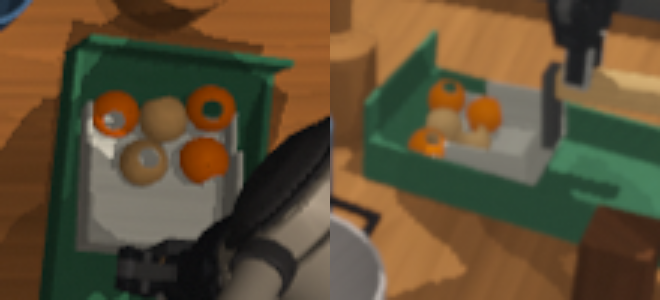

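All five knobs are inside the bowl walls, but the bowl is still about 4° lip-down. I'll back off the slope gently onto the flat floor and press to level it.

Call:
{"api": "send_rows", "payload": {"series": [[0.006, 0, -0.003, 0, -1], [0.012, 0, -0.002, 0, -1], [0.02, 0, 0.0, 0, -1], [0.028, 0, 0.003, 0, -1], [0.034, 0, 0.006, 0, -1], [0.036, 0, 0.009, 0, -1], [0.036, 0, 0.011, 0, -1], [0.036, 0, 0.012, 0, -1]]}}

```text
t: 14.1
position: [0.4424, -0.2957, 0.0725]
tcp_rot: [-0.001, 0.065, 0.998, 0.0]
force: [-12.1, 9.0, 33.4]
opening: 0.208
finger_force: 124.4
```

```bash
python3 - <<'E'
from kn import *
kn(-7.7,(435,225,512,300),zlo=.025)
E
```

```text
t [(0.03, 105, 0.009), (0.06, 80, 0.009), (0.09, 46, 0.009), (0.12, 17, 0.009)]
s [(0.03, 78, 0.035), (0.06, 19, 0.009)]
14.2 0.20851721726412906 123.5867883519677 [-9.69006755  6.53202799 26.7341807 ]
[ 0.4424 -0.2957  0.0725] tray x of lip if level 100.0
[456. 250.] [ 0.582 -0.276  0.033] scoop x,y 45.0 38.0
[458. 253.] [ 0.576 -0.28   0.032] scoop x,y 39.0 33.0
[462. 253.] [ 0.576 -0.288  0.034] scoop x,y 40.0 25.0
[488. 253.] [ 0.575 -0.341  0.033] scoop x,y 47.0 -27.0
[476. 258.] [ 0.567 -0.315  0.037] scoop x,y 35.0 -3.0
[485. 281.] [ 0.518 -0.331  0.038] scoop x,y -11.0 -25.0
```

The bowl is level, with the front knobs close to the lip. I'll climb the slope again, this time just clear of it, so that the end wall pushes them in; then lift.

Call:
{"api": "send_rows", "payload": {"series": [[0, 0, -0.006, 0, -1], [-0.003, 0, -0.012, 0, -1], [-0.01, 0, -0.019, 0, -1], [-0.017, 0, -0.025, 0, -1], [-0.024, 0, -0.031, 0, -1], [-0.03, 0, -0.036, 0, -1], [-0.034, 0, -0.039, 0, -1], [-0.034, 0, -0.041, 0, -1]]}}

```text
t: 15.2
position: [0.477, -0.3007, 0.1109]
tcp_rot: [-0.0, 0.065, 0.998, 0.0]
force: [-0.8, -0.6, -4.4]
opening: 0.21
finger_force: 120.0
```

```bash
python3 - <<'E'
from kn import *
kn(-7.7,(435,215,512,300),zlo=.045)
E
```

```text
t [(0.03, 267, 0.042), (0.06, 266, 0.04), (0.09, 253, 0.037)]
s [(0.06, 40, 0.041), (0.09, 11, 0.052)]
15.3 0.2057718641267079 119.93688241112977 [-0.22028124 -0.01150931 -3.44284646]
[ 0.4771 -0.3009  0.1112] tray x of lip if level 135.0
[495. 237.] [ 0.605 -0.345  0.063] scoop x,y 42.0 -26.0
[466. 239.] [ 0.601 -0.289  0.064] scoop x,y 30.0 28.0
[493. 241.] [ 0.597 -0.343  0.062] scoop x,y 33.0 -26.0
[480. 244.] [ 0.59  -0.316  0.066] scoop x,y 23.0 0.0
[467. 258.] [ 0.563 -0.29   0.064] scoop x,y -8.0 22.0
[493. 265.] [ 0.548 -0.338  0.07 ] scoop x,y -16.0 -28.0
```

Call:
{"api": "send_rows", "payload": {"series": [[0.001, 0, -0.01, 0, -1], [0.002, 0, -0.03, 0, -1], [0.003, 0, -0.055, 0, -1], [0.004, 0, -0.085, 0, -1], [0.004, 0, -0.115, 0, -1], [0.004, 0, -0.14, 0, -1], [0.004, 0, -0.155, 0, -1], [0.004, 0, -0.16, 0, -1]]}}

```text
t: 16.3
position: [0.4732, -0.3005, 0.2721]
tcp_rot: [0.001, 0.065, 0.998, -0.0]
force: [0.6, -0.4, -3.0]
opening: 0.212
finger_force: 120.1
```

```bash
python3 - <<'E'
from kn import *
kn(-7.7,(430,180,530,300),zlo=.15)
to(.50,.004,.30,180.2)
E
```

```text
t [(0.03, 357, 0.204), (0.06, 467, 0.202), (0.09, 375, 0.2), (0.12, 127, 0.199), (0.15, 12, 0.074)]
s [(0.03, 15, 0.246), (0.06, 17, 0.204)]
16.4 0.20735604464750587 120.06136123090982 [-0.16107457 -0.52561589 -3.25697829]
[ 0.473  -0.3003  0.2711] tray x of lip if level 131.0
[490. 189.] [ 0.678 -0.307  0.167] scoop x,y 113.0 21.0
[491. 191.] [ 0.675 -0.309  0.166] scoop x,y 110.0 19.0
[497. 212.] [ 0.636 -0.317  0.169] scoop x,y 72.0 5.0
[495. 220.] [ 0.622 -0.314  0.167] scoop x,y 58.0 6.0
[494. 251.] [ 0.559 -0.29   0.226] scoop x,y -7.0 22.0
now [ 0.473  -0.3003  0.2711] yaw 172.51 tilt z [ 0.  0. -1.] -> shift [ 0.0129  0.3052 -0.0289] turn -0.134
```

```bash
python3 - <<'E'
from kn import *
c,s=kn(-7.7,(430,150,600,320),zlo=.19)
P=cloud(s);p,_=pose();H=hsv(s)
m=((H[...,0]<30)&(H[...,1]>60)&(P[...,2]>.205)&(P[...,2]<.26)&(abs(P[...,0]-.57)<.08)&(P[...,1]<-.2)).sum();print(m)
cv2.imwrite("pics/t9.png",np.hstack([cv2.resize(c["color"][150:350,400:600],None,fx=2,fy=2),cv2.resize(s["color"][60:260,300:500],None,fx=2,fy=2)]))
E
```

```text
t [(0.03, 354, 0.203), (0.06, 469, 0.201), (0.09, 384, 0.199), (0.12, 119, 0.198)]
s [(0.06, 18, 0.202)]
16.5 0.20969416119352863 120.04176404792815 [-0.53536091 -0.45882877 -2.47184888]
[ 0.4727 -0.3001  0.2701] tray x of lip if level 131.0
[493. 250.] [ 0.561 -0.289  0.224] scoop x,y -5.0 22.0
[495. 254.] [ 0.554 -0.292  0.226] scoop x,y -11.0 19.0
38
```

View pics/t9.png

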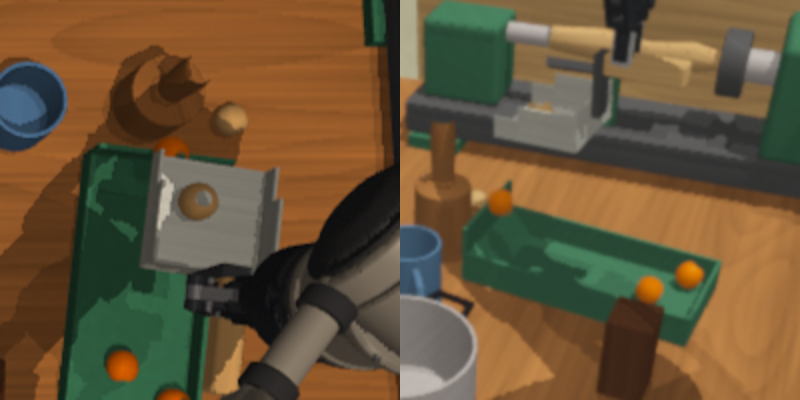

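Only one knob (pale, near the bowl centre) stayed in. Two orange knobs rolled to the tray's −x end, one orange is at the +x wall (≈px (486,225)), and one pale is outside near px (514,210). I'll locate each.

```bash
python3 - <<'E'
from h import *
c=capture("top");s=capture("side")
for n,cc in(("t",c),("s",s)):
    P=cloud(cc);H=hsv(cc)
    inr=(P[...,0]>.3)&(P[...,0]<.8)&(P[...,1]<-.18)&(P[...,1]>-.45)&(P[...,2]<.13)
    o=((H[...,0]<14)&(H[...,1]>170)&(H[...,2]>120)&inr&(P[...,2]>.008)).astype(np.uint8)
    w=((H[...,0]<25)&(H[...,1]>40)&(H[...,1]<150)&(H[...,2]>110)&inr&(P[...,2]>.012)).astype(np.uint8)
    for nm,m in(("orange",o),("pale",w)):
        k,l,st,ce=cv2.connectedComponentsWithStats(m)
        for i in range(1,k):
            if st[i,4]>25:
                Q=P[l==i];print(n,nm,ce[i].round(),st[i,4],np.nanmedian(Q,0).round(3),"zmax",np.nanmax(Q[:,2]).round(3),"x",np.nanpercentile(Q[:,0],[2,98]).round(3),"y",np.nanpercentile(Q[:,1],[2,98]).round(3))
E
```

```text
t orange [472. 188.] 118 [ 0.697 -0.296  0.092] zmax 0.099 x [0.679 0.716] y [-0.312 -0.286]
t orange [462. 342.] 138 [ 0.397 -0.281  0.033] zmax 0.041 x [0.386 0.408] y [-0.298 -0.271]
t orange [484. 361.] 132 [ 0.36  -0.325  0.031] zmax 0.037 x [0.343 0.37 ] y [-0.341 -0.316]
t pale [523. 208.] 117 [ 0.67  -0.418  0.028] zmax 0.035 x [0.657 0.682] y [-0.429 -0.408]
s pale [340. 157.] 67 [ 0.664 -0.418  0.027] zmax 0.075 x [0.62  0.679] y [-0.432 -0.346]
```

Call:
{"api": "send_rows", "payload": {"series": [[0.005, 0.01, 0, 0, -1], [0.008, 0.035, -0.01, 0, -1], [0.008, 0.07, -0.01, -0.02, -1], [0.006, 0.11, -0.01, -0.04, -1], [0.004, 0.15, -0.01, -0.06, -1], [0.001, 0.19, -0.01, -0.08, -1], [-0.002, 0.23, -0.01, -0.1, -1], [-0.004, 0.265, -0.01, -0.12, -1], [-0.006, 0.29, -0.01, -0.134, -1], [-0.007, 0.303, -0.01, -0.134, -1], [-0.007, 0.308, -0.01, -0.134, -1]]}}

```text
t: 17.98
position: [0.5199, 0.0051, 0.2816]
tcp_rot: [0.0, -0.002, 1.0, -0.0]
force: [-0.4, -0.7, -3.0]
opening: 0.206
finger_force: 120.0
```

```bash
cat > find.py <<'E'
from lev import *
def find(c,s,ymax=-.15):
  for n,cc in(("t",c),("s",s)):
    P=cloud(cc);H=hsv(cc)
    inr=(P[...,0]>.3)&(P[...,0]<.85)&(P[...,1]<ymax)&(P[...,1]>-.62)&(P[...,2]<.13)&(P[...,2]>.012)
    o=((H[...,0]<16)&(H[...,1]>190)&(H[...,2]>120)&inr).astype(np.uint8)
    w=((H[...,0]<25)&(H[...,1]>40)&(H[...,1]<150)&(H[...,2]>110)&inr).astype(np.uint8)
    for nm,m in(("orange",o),("pale",w)):
        k,l,st,ce=cv2.connectedComponentsWithStats(m)
        for i in range(1,k):
            if st[i,4]>35:
                Q=P[l==i];print(n,nm,ce[i].round(),st[i,4],np.nanmedian(Q,0).round(3),"x",np.nanpercentile(Q[:,0],[2,98]).round(3),"y",np.nanpercentile(Q[:,1],[2,98]).round(3))
E
python3 - <<'E'
from find import *
c,s=lev(0);find(c,s);p,R=pose();print(p)
P=cloud(c);H=hsv(c)
m=(H[...,0]<30)&(H[...,1]>60)&(P[...,2]>.19)&(P[...,2]<.26)&(P[...,0]>.55)&(abs(P[...,1])<.06)
print(m.sum(),np.nanmedian(P[m],0),np.argwhere(m).mean(0) if m.any() else 0)
E
```

```text
t [(0.12, 63, 0.209), (0.15, 106, 0.097)]
s [(0.0, 346, 0.062), (0.03, 26, 0.256), (0.06, 106, 0.212), (0.09, 24, 0.211), (0.12, 36, 0.209), (0.15, 427, 0.066)]
18.075 0.2085343301505068 120.06043623201549 [-0.03722752 -1.38846444 -2.87998243]
t orange [472. 358.] 520 [ 0.365 -0.301  0.032] x [0.347 0.388] y [-0.341 -0.262]
t pale [469. 134.] 434 [ 0.807 -0.295  0.079] x [0.804 0.846] y [-0.416 -0.156]
t pale [536. 205.] 121 [ 0.675 -0.445  0.027] x [0.664 0.691] y [-0.457 -0.435]
s orange [437. 209.] 60 [ 0.375 -0.27   0.023] x [0.353 0.389] y [-0.305 -0.26 ]
s pale [271. 165.] 1302 [ 0.806 -0.281  0.052] x [0.804 0.846] y [-0.416 -0.155]
[0.51994117 0.00432196 0.2812835 ]
3 [ 0.64473594 -0.04828725  0.22883809] [201.33333333 348.66666667]
```

Three orange knobs lie abreast at the tray's −x end, and the pale one is stopping outside at about (0.677, −0.446). Now I'll dump the carried one by loosening.

Call:
{"api": "send_rows", "payload": {"series": [[0, 0, 0, 0, -0.49], [0, 0, 0, 0, -0.49], [0, 0, 0, 0, -0.49]], "force": 20}}

```text
t: 18.45
position: [0.52, 0.0037, 0.281]
tcp_rot: [-0.0, -0.001, 1.0, 0.0]
force: [-1.3, -0.5, -2.4]
opening: 0.254
finger_force: 4.6
```

```bash
python3 - <<'E'
from find import *
c,s=lev(0);find(c,s)
for n,cc in(("t",c),("s",s)):
    P=cloud(cc);H=hsv(cc)
    m=(H[...,0]<30)&(H[...,1]>60)&(P[...,2]>.015)&(P[...,2]<.26)&(np.hypot(P[...,0]-.614,P[...,1]-.004)<.075)
    print(n,m.sum(),np.nanmedian(P[m],0))
E
```

```text
t [(0.15, 130, 0.097)]
s [(0.0, 308, 0.057), (0.15, 451, 0.065)]
18.55 0.2518097412542852 4.539740681648254 [ 0.46176702 -0.08209025 -1.59391701]
t orange [472. 358.] 525 [ 0.365 -0.301  0.032] x [0.347 0.388] y [-0.341 -0.261]
t pale [469. 134.] 430 [ 0.807 -0.295  0.079] x [0.804 0.844] y [-0.416 -0.157]
t pale [535. 205.] 127 [ 0.675 -0.444  0.027] x [0.664 0.691] y [-0.456 -0.435]
s orange [436. 209.] 56 [ 0.376 -0.27   0.023] x [0.356 0.389] y [-0.306 -0.259]
s pale [271. 165.] 1324 [ 0.806 -0.283  0.052] x [0.804 0.849] y [-0.416 -0.155]
t 0 [nan nan nan]
s 0 [nan nan nan]
  return np.nanmean(a, axis, out=out, keepdims=keepdims)
```

```bash
cat > sc.py <<'E'
from find import *
def sc(yaw,g=-91):
    "scoop side profile from side view: grey pts by a: min,max z ; wood handle too; pot content"
    c=capture("top");s=capture("side");p,_=pose();u=np.array([np.cos(np.radians(yaw)),np.sin(np.radians(yaw))])
    for n,cc in(("t",c),("s",s)):
        P=cloud(cc);H=hsv(cc);a=(P[...,:2]-p[:2])@u;l=(P[...,:2]-p[:2])@[-u[1],u[0]]
        for nm,m in(("grey",(H[...,1]<70)&(H[...,2]>70)),("wood",(H[...,0]<30)&(H[...,1]>60)&(H[...,2]>70))):
            m=m&(abs(l)<.056)&(P[...,2]>.11)&(P[...,2]<p[2]+.06)
            print(n,nm,[(round(float(lo),2),int(k.sum()),P[k][:,2].min().round(3),np.median(P[k][:,2]).round(3),P[k][:,2].max().round(3)) for lo in np.arange(-.08,.18,.02) for k in [m&(a>lo)&(a<lo+.02)] if k.sum()>8])
        m=(H[...,0]<30)&(H[...,1]>60)&(P[...,2]>.008)&(P[...,2]<.06)&(np.hypot(P[...,0]-.614,P[...,1]-.004)<.073);print("in pot",m.sum())
    print(get_state()["t"],p.round(4))
    return c,s
E
python3 - <<'E'
from sc import *
sc(0)
E
```

```text
t grey [(-0.06, 539, np.float64(0.218), np.float64(0.228), np.float64(0.239)), (-0.04, 176, np.float64(0.234), np.float64(0.239), np.float64(0.248))]
t wood [(-0.06, 11, np.float64(0.22), np.float64(0.221), np.float64(0.222))]
in pot 0
s grey [(-0.06, 393, np.float64(0.205), np.float64(0.223), np.float64(0.243)), (-0.04, 619, np.float64(0.183), np.float64(0.233), np.float64(0.248)), (-0.02, 452, np.float64(0.156), np.float64(0.212), np.float64(0.341)), (0.0, 395, np.float64(0.143), np.float64(0.186), np.float64(0.335)), (0.02, 43, np.float64(0.151), np.float64(0.161), np.float64(0.194))]
s wood [(-0.06, 99, np.float64(0.207), np.float64(0.333), np.float64(0.341)), (-0.04, 256, np.float64(0.181), np.float64(0.322), np.float64(0.341)), (-0.02, 217, np.float64(0.169), np.float64(0.299), np.float64(0.328)), (0.0, 100, np.float64(0.205), np.float64(0.293), np.float64(0.335))]
in pot 0
18.65 [0.5202 0.004  0.2811]
```

Call:
{"api": "send_rows", "payload": {"series": [[0, 0, 0, 0, -1], [0, 0, 0, 0, -1], [0.01, -0.04, -0.02, 0, -1], [0.03, -0.1, -0.02, 0, -1], [0.04, -0.16, -0.02, 0, -1], [0.04, -0.2, -0.02, 0, -1]], "force": 60}}

```text
t: 19.4
position: [0.4799, -0.1984, 0.3014]
tcp_rot: [0.0, -0.001, 1.0, -0.0]
force: [-0.2, 0.1, -2.8]
opening: 0.223
finger_force: 59.1
```

```bash
python3 - <<'E'
from sc import *
c,s=sc(0);find(c,s);st=get_state();print(st["joint_pos"].round(3) if hasattr(st["joint_pos"],"round") else st["joint_pos"])
P=cloud(c)
for x in(.6,.64,.68,.72): 
    k=(abs(P[...,0]-x)<.012)&(P[...,1]<-.47)
    print(x,[(round(float(y),2),float(np.median(P[k&(abs(P[...,1]-y)<.006)][:,2]).round(3))) for y in np.arange(-.62,-.47,.012) if (k&(abs(P[...,1]-y)<.006)).any()])
E
```

```text
t grey [(-0.06, 184, np.float64(0.229), np.float64(0.239), np.float64(0.247)), (-0.04, 323, np.float64(0.213), np.float64(0.252), np.float64(0.343)), (-0.02, 199, np.float64(0.184), np.float64(0.244), np.float64(0.268)), (0.0, 147, np.float64(0.164), np.float64(0.181), np.float64(0.244)), (0.02, 41, np.float64(0.162), np.float64(0.178), np.float64(0.22))]
t wood [(-0.06, 21, np.float64(0.233), np.float64(0.235), np.float64(0.36)), (-0.04, 18, np.float64(0.276), np.float64(0.326), np.float64(0.343)), (-0.02, 14, np.float64(0.275), np.float64(0.315), np.float64(0.327)), (0.02, 28, np.float64(0.162), np.float64(0.182), np.float64(0.222))]
in pot 166
s grey [(-0.06, 127, np.float64(0.229), np.float64(0.238), np.float64(0.243)), (-0.04, 403, np.float64(0.209), np.float64(0.246), np.float64(0.271)), (-0.02, 396, np.float64(0.19), np.float64(0.241), np.float64(0.36)), (0.0, 426, np.float64(0.168), np.float64(0.213), np.float64(0.36)), (0.02, 151, np.float64(0.164), np.float64(0.186), np.float64(0.3))]
s wood [(-0.08, 11, np.float64(0.354), np.float64(0.358), np.float64(0.36)), (-0.06, 113, 
[... 1057 characters left out ...]
0.52, -0.001), (-0.51, -0.001), (-0.5, -0.0), (-0.49, 0.0), (-0.48, -0.002)]
0.64 [(-0.62, 0.068), (-0.61, 0.069), (-0.6, 0.069), (-0.58, 0.068), (-0.57, 0.047), (-0.56, -0.001), (-0.55, -0.001), (-0.54, -0.001), (-0.52, -0.001), (-0.51, -0.002), (-0.5, -0.001), (-0.49, -0.0), (-0.48, -0.001)]
0.68 [(-0.62, 0.069), (-0.61, 0.069), (-0.6, 0.069), (-0.58, 0.069), (-0.57, 0.046), (-0.56, -0.001), (-0.55, -0.0), (-0.54, -0.001), (-0.52, -0.001), (-0.51, -0.001), (-0.5, -0.001), (-0.49, -0.001), (-0.48, -0.001)]
0.72 [(-0.6, 0.104), (-0.58, 0.068), (-0.57, 0.044), (-0.56, -0.001), (-0.55, -0.001), (-0.54, -0.001), (-0.52, -0.001), (-0.51, -0.002), (-0.5, -0.001), (-0.49, -0.001), (-0.48, -0.001)]
```

One knob is in the pot; three are in the tray's −x end. The stray pale one at (0.677, −0.444) is hard to reach from behind. Plan: use the hanging scoop as a rake to pull it towards the open bench and the lathe bed (y≈−0.57), then scoop it against that.

Call:
{"api": "send_rows", "payload": {"series": [[0, -0.02, -0.03, 0, -1], [-0.02, -0.07, -0.04, -0.15, -1], [-0.06, -0.12, -0.04, -0.33, -1], [-0.1, -0.17, -0.04, -0.5, -1], [-0.14, -0.21, -0.04, -0.66, -1], [-0.178, -0.229, -0.04, -0.785, -1], [-0.178, -0.229, 0.02, -0.785, -1], [-0.178, -0.229, 0.05, -0.785, -1], [-0.178, -0.229, 0.05, -0.785, -1]], "force": 120}}

```text
t: 20.62
position: [0.6588, -0.4224, 0.246]
tcp_rot: [-0.002, -0.384, 0.923, 0.005]
force: [-0.3, 0.0, -2.1]
opening: 0.196
finger_force: 118.3
```

```bash
python3 - <<'E'
from sc import *
c,s=sc(45);find(c,s)
to(.658,-.429,.147,225)
E
```

```text
t grey [(-0.06, 28, np.float64(0.176), np.float64(0.182), np.float64(0.186)), (-0.04, 180, np.float64(0.15), np.float64(0.187), np.float64(0.207)), (-0.02, 477, np.float64(0.13), np.float64(0.145), np.float64(0.213)), (0.0, 518, np.float64(0.11), np.float64(0.124), np.float64(0.187)), (0.02, 116, np.float64(0.11), np.float64(0.128), np.float64(0.167))]
t wood [(-0.06, 37, np.float64(0.172), np.float64(0.311), np.float64(0.313)), (-0.04, 12, np.float64(0.151), np.float64(0.161), np.float64(0.171)), (-0.02, 19, np.float64(0.134), np.float64(0.15), np.float64(0.252)), (0.0, 89, np.float64(0.111), np.float64(0.254), np.float64(0.282)), (0.02, 11, np.float64(0.12), np.float64(0.134), np.float64(0.162))]
in pot 168
s grey [(-0.06, 35, np.float64(0.174), np.float64(0.181), np.float64(0.187)), (-0.04, 289, np.float64(0.156), np.float64(0.176), np.float64(0.266)), (-0.02, 463, np.float64(0.133), np.float64(0.169), np.float64(0.278)), (0.0, 506, np.float64(0.116), np.float64(0.147), np.float64(0.309)), (0.02, 174, np.float64(0.111), np.float64(0.132), np.float64(0.175))]
s wood [(-0.06, 62, np.float64(0.283), np.float64(0.304), np.float64(0.313)), (-0.04, 127, np.float64(0.206), np.float64(0.294), np.float64(0.313)), (-0.02, 89, np.float64(0.246), np.float64(0.268), np.float64(0.295)), (0.0, 77, np.float64(0.113), np.float64(0.263), np.float64(0.312)), (0.1, 22, np.float64(0.111), np.float64(0.138), np.float64(0.178))]
in pot 0
20.725 [ 0.6602 -0.424   0.2534]
t pale [464. 134.] 404 [ 0.807 -0.285  0.079] x [0.804 0.844] y [-0.416 -0.156]
s orange [437. 209.] 61 [ 0.374 -0.267  0.024] x [0.353 0.389] y [-0.308 -0.26 ]
s pale [270. 165.] 1306 [ 0.806 -0.278  0.052] x [0.804 0.849] y [-0.416 -0.155]
s pale [339. 153.] 78 [ 0.674 -0.442  0.025] x [0.664 0.689] y [-0.456 -0.433]
now [ 0.6602 -0.424   0.2534] yaw -134.81 tilt z [ 0.002 -0.002 -1.   ] -> shift [ 0.0051 -0.0017  0.1064] turn 0.003
```

Call:
{"api": "send_rows", "payload": {"series": [[-0.01, 0, 0.03, 0, -1], [-0.012, 0, 0.06, 0, -1], [-0.012, 0, 0.085, 0, -1], [-0.012, 0, 0.1, 0, -1], [-0.005, 0, 0.103, 0, -1], [0.01, 0, 0.103, 0, -1], [0.03, 0, 0.103, 0, -1], [0.05, 0, 0.103, 0, -1], [0.07, 0, 0.103, 0, -1], [0.08, 0, 0.103, 0, -1], [0.08, 0, 0.09, 0, -1]]}}

```text
t: 22.1
position: [0.6063, -0.4766, 0.1605]
tcp_rot: [-0.003, -0.376, 0.927, -0.0]
force: [1.2, 1.0, -0.6]
opening: 0.192
finger_force: 122.9
```

```bash
python3 - <<'E'
from sc import *
c=capture("top");s=capture("side");find(c,s);p,_=pose();print(p,get_state()["t"],get_state()["force"])
E
```

```text
t pale [469. 134.] 433 [ 0.807 -0.296  0.079] x [0.804 0.845] y [-0.416 -0.156]
s orange [437. 209.] 73 [ 0.374 -0.27   0.024] x [0.353 0.389] y [-0.307 -0.26 ]
s pale [270. 165.] 1311 [ 0.806 -0.28   0.052] x [0.804 0.847] y [-0.416 -0.155]
s pale [345. 147.] 40 [ 0.665 -0.466  0.031] x [0.645 0.682] y [-0.483 -0.449]
[ 0.6077471  -0.4768915   0.16294019] 22.2 [ 0.91111856 -0.70600734  0.96677862]
```

Call:
{"api": "send_rows", "payload": {"series": [[0.02, 0, -0.04, 0.1, -1], [0.04, 0, -0.09, 0.25, -1], [0.06, 0, -0.09, 0.4, -1]]}}

```text
t: 22.58
position: [0.5656, -0.5191, 0.2563]
tcp_rot: [-0.001, -0.183, 0.983, -0.006]
force: [0.1, -0.2, -3.6]
opening: 0.189
finger_force: 123.4
```

```bash
python3 - <<'E'
from sc import *
c=capture("top");s=capture("side");find(c,s);p,_=pose();print(p,get_state()["t"])
c=capture("top");s=capture("side");find(c,s)
E
```

```text
t pale [469. 134.] 433 [ 0.807 -0.296  0.079] x [0.804 0.845] y [-0.416 -0.157]
t pale [548. 216.] 132 [ 0.653 -0.469  0.027] x [0.641 0.666] y [-0.482 -0.458]
s orange [437. 209.] 71 [ 0.374 -0.268  0.025] x [0.352 0.389] y [-0.309 -0.258]
s pale [271. 165.] 1314 [ 0.806 -0.281  0.052] x [0.804 0.847] y [-0.415 -0.154]
s pale [348. 150.] 53 [ 0.655 -0.465  0.026] x [0.645 0.667] y [-0.482 -0.458]
s pale [244. 168.] 38 [ 0.85  -0.216  0.069] x [0.849 0.85 ] y [-0.232 -0.195]
[ 0.56318358 -0.51946384  0.25100773] 22.675
t pale [468. 134.] 437 [ 0.807 -0.295  0.079] x [0.804 0.845] y [-0.416 -0.156]
t pale [546. 215.] 127 [ 0.654 -0.465  0.027] x [0.641 0.668] y [-0.477 -0.454]
s orange [437. 209.] 73 [ 0.374 -0.272  0.024] x [0.353 0.389] y [-0.305 -0.259]
s pale [271. 165.] 1312 [ 0.806 -0.281  0.052] x [0.804 0.847] y [-0.416 -0.155]
s pale [348. 150.] 55 [ 0.655 -0.462  0.027] x [0.644 0.667] y [-0.476 -0.453]
```

Call:
{"api": "send_rows", "payload": {"series": [[-0.01, 0.01, 0, 0.18, -1], [-0.03, 0.03, 0, 0.36, -1], [-0.05, 0.05, 0, 0.54, -1], [-0.07, 0.06, 0, 0.72, -1], [-0.085, 0.065, 0, 0.9, -1], [-0.095, 0.069, 0, 1.08, -1], [-0.095, 0.069, 0, 1.26, -1], [-0.095, 0.069, 0, 1.43, -1], [-0.095, 0.069, 0, 1.43, -1]]}}

```text
t: 23.9
position: [0.629, -0.4173, 0.249]
tcp_rot: [-0.002, 0.502, 0.865, -0.003]
force: [-0.0, 0.0, -2.8]
opening: 0.194
finger_force: 123.6
```

```bash
python3 - <<'E'
from sc import *
c,s=sc(-60);find(c,s)
to(.631,-.42,.158,120)
E
```

```text
t grey [(-0.06, 180, np.float64(0.176), np.float64(0.182), np.float64(0.189)), (-0.04, 754, np.float64(0.169), np.float64(0.192), np.float64(0.211)), (-0.02, 160, np.float64(0.148), np.float64(0.208), np.float64(0.295)), (0.0, 15, np.float64(0.128), np.float64(0.173), np.float64(0.19))]
t wood [(-0.08, 80, np.float64(0.3), np.float64(0.305), np.float64(0.31)), (-0.06, 69, np.float64(0.175), np.float64(0.305), np.float64(0.31)), (-0.04, 110, np.float64(0.181), np.float64(0.295), np.float64(0.309)), (-0.02, 103, np.float64(0.195), np.float64(0.278), np.float64(0.308)), (0.0, 38, np.float64(0.128), np.float64(0.263), np.float64(0.269))]
in pot 168
s grey [(-0.06, 69, np.float64(0.176), np.float64(0.182), np.float64(0.283)), (-0.04, 608, np.float64(0.158), np.float64(0.19), np.float64(0.274)), (-0.02, 362, np.float64(0.14), np.float64(0.205), np.float64(0.309)), (0.0, 147, np.float64(0.121), np.float64(0.134), np.float64(0.188)), (0.02, 69, np.float64(0.113), np.float64(0.119), np.float64(0.173))]
s wood [(-0.08, 48, np.float64(0.295), np.float64(0.303), np.float64(0.309)), (-0.06, 74, np.float64(0.277), np.float64(0.293), np.float64(0.31)), (-0.04, 57, np.float64(0.259), np.float64(0.272), np.float64(0.298)), (-0.02, 71, np.float64(0.224), np.float64(0.257), np.float64(0.31)), (0.0, 15, np.float64(0.238), np.float64(0.261), np.float64(0.308))]
in pot 0
24.0 [ 0.6289 -0.4178  0.2496]
t pale [465. 135.] 466 [ 0.807 -0.287  0.078] x [0.804 0.844] y [-0.416 -0.157]
s orange [437. 209.] 58 [ 0.375 -0.269  0.024] x [0.356 0.389] y [-0.305 -0.26 ]
s pale [270. 165.] 1301 [ 0.806 -0.279  0.052] x [0.804 0.847] y [-0.415 -0.154]
s pale [348. 150.] 54 [ 0.655 -0.463  0.028] x [0.643 0.667] y [-0.477 -0.454]
now [ 0.6289 -0.4178  0.2496] yaw 119.75 tilt z [-0.005 -0.003 -1.   ] -> shift [-0.0029  0.0014  0.0916] turn -0.004
```

Call:
{"api": "send_rows", "payload": {"series": [[-0.003, 0.001, 0.05, 0, -1], [-0.003, 0.001, 0.085, 0, -1], [-0.005, 0.001, 0.091, 0, -1], [-0.015, 0.001, 0.094, 0, -1], [-0.034, 0.001, 0.096, 0, -1], [-0.056, 0.001, 0.096, 0, -1], [-0.056, 0.001, 0.06, 0, -1], [-0.03, 0.001, 0.02, 0, -1], [0.0, 0.0, 0.0, 0, -1]]}}

```text
t: 25.12
position: [0.6293, -0.4193, 0.255]
tcp_rot: [0.003, 0.504, 0.864, -0.003]
force: [1.3, -0.5, -2.6]
opening: 0.193
finger_force: 123.4
```

```bash
python3 - <<'E'
from sc import *
for i in range(2):
    c=capture("top");s=capture("side");find(c,s);p,_=pose();print(p,get_state()["t"])
cv2.imwrite("pics/l.png",np.hstack([c["color"][130:380,390:640],s["color"][80:330,290:540]]))
E
```

```text
t orange [485. 357.] 45 [ 0.367 -0.329  0.031] x [0.361 0.372] y [-0.337 -0.322]
t pale [465. 135.] 468 [ 0.807 -0.286  0.078] x [0.804 0.846] y [-0.416 -0.158]
s orange [437. 209.] 61 [ 0.374 -0.268  0.024] x [0.353 0.389] y [-0.307 -0.261]
s pale [270. 165.] 1318 [ 0.806 -0.28   0.052] x [0.804 0.849] y [-0.416 -0.154]
s pale [338. 135.] 87 [ 0.713 -0.544  0.024] x [0.7  0.73] y [-0.571 -0.533]
[ 0.62913877 -0.41690983  0.25779974] 25.225
t orange [474. 348.] 50 [ 0.385 -0.306  0.032] x [0.377 0.39 ] y [-0.318 -0.299]
t orange [483. 358.] 75 [ 0.365 -0.326  0.031] x [0.356 0.372] y [-0.336 -0.312]
t pale [465. 135.] 471 [ 0.807 -0.287  0.078] x [0.804 0.845] y [-0.416 -0.157]
s orange [437. 210.] 58 [ 0.373 -0.267  0.024] x [0.353 0.389] y [-0.297 -0.26 ]
s pale [270. 165.] 1312 [ 0.806 -0.279  0.052] x [0.804 0.848] y [-0.416 -0.154]
s pale [336. 136.] 68 [ 0.717 -0.536  0.022] x [0.707 0.733] y [-0.564 -0.528]
[ 0.62913464 -0.4187543   0.25361712] 25.325
```

Call:
{"api": "send_rows", "payload": {"series": [[-0.03, 0, 0.05, 0, -1], [-0.05, 0, 0.09, 0, -1], [-0.05, 0, 0.104, 0, -1], [-0.05, 0, 0.106, 0, -0.49], [-0.05, 0, 0.106, 0, -0.49], [-0.022, 0, 0.112, 0, -0.49], [0.004, 0, 0.124, 0, -0.49], [0.028, 0, 0.14, 0, -0.49], [0.049, 0, 0.16, 0, -0.49], [0.066, 0, 0.183, 0, -0.49], [0.066, 0, 0.185, 0, -1], [0.066, 0, 0.185, 0, -1]], "force": 20}}

```text
t: 26.82
position: [0.5964, -0.3623, 0.0682]
tcp_rot: [0.001, 0.504, 0.864, -0.003]
force: [-0.3, 2.9, 2.9]
opening: 0.248
finger_force: 21.9
```

```bash
cat >> find.py <<'E'
def bowl(c,yaw):
    P=cloud(c);H=hsv(c);p,_=pose();u=np.array([np.cos(np.radians(yaw)),np.sin(np.radians(yaw))]);w=np.array([-u[1],u[0]])
    a=(P[...,:2]-p[:2])@u;l=(P[...,:2]-p[:2])@w
    m=(H[...,1]<70)&(H[...,2]>70)&(a>.0)&(a<.18)&(abs(l)<.062)&(P[...,2]<p[2]-.02)
    m=cv2.morphologyEx(m.astype(np.uint8),cv2.MORPH_OPEN,np.ones((3,3)))>0
    print("bowl a",np.percentile(a[m],[1,50,99]).round(3),"l",np.percentile(l[m],[1,99]).round(3))
    for lo in np.arange(.02,.15,.02):
        k=m&(a>lo)&(a<lo+.02)&(abs(l)<.04)
        if k.sum()>10: print(lo.round(2),k.sum(),np.percentile(P[k][:,2],[5,50]).round(4))
E
python3 - <<'E'
from find import *
c=capture("top");s=capture("side");find(c,s);bowl(c,-60);bowl(s,-60);st=get_state();print(pose()[0],st["t"],st["force"],st["opening"])
E
```

```text
t orange [459. 356.] 58 [ 0.371 -0.276  0.033] x [0.358 0.376] y [-0.284 -0.268]
t pale [468. 135.] 525 [ 0.807 -0.293  0.078] x [0.804 0.845] y [-0.416 -0.157]
t pale [496. 246.] 298 [ 0.584 -0.34   0.088] x [0.565 0.603] y [-0.367 -0.311]
s orange [437. 209.] 61 [ 0.374 -0.269  0.023] x [0.353 0.389] y [-0.307 -0.261]
s pale [270. 165.] 1321 [ 0.806 -0.279  0.052] x [0.804 0.849] y [-0.416 -0.155]
s pale [336. 136.] 70 [ 0.716 -0.539  0.021] x [0.704 0.732] y [-0.563 -0.531]
s pale [333. 152.] 47 [ 0.672 -0.391  0.041] x [0.656 0.718] y [-0.47  -0.338]
s pale [361. 158.] 258 [ 0.585 -0.336  0.086] x [0.563 0.607] y [-0.433 -0.307]
bowl a [0.079 0.093 0.107] l [0.033 0.048]
0.08 30 [0.0144 0.0183]
bowl a [0.05  0.122 0.156] l [-0.046  0.048]
0.04 44 [0.0221 0.0379]
0.1 48 [0.0207 0.0237]
0.12 79 [0.0229 0.0263]
0.14 70 [0.0278 0.0313]
[ 0.5963495  -0.36214471  0.06782862] 26.925 [-2.27058781  4.24913995  7.07070645] 0.24635910880092604
```

```bash
python3 - <<'E'
from find import *
c=capture("top");s=capture("side")
cv2.imwrite("pics/last.png",np.hstack([cv2.resize(c["color"][170:320,450:600],(400,400)),cv2.resize(s["color"][90:210,290:410],(400,400))]))
E
```

```text
(no output)
```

View pics/last.png

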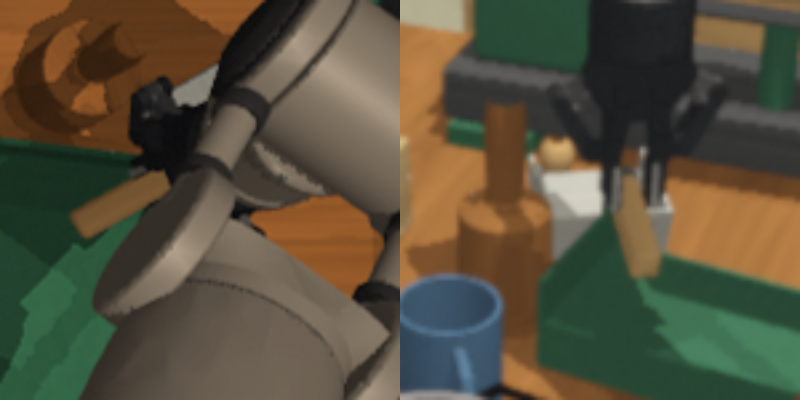

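The side panel shows the bowl wedged just behind the tray's high end wall, its post touching the corner, tilted lip-up. The knob is beyond it at the lathe bed. I'll lift, move forward and re-level.

Call:
{"api": "send_rows", "payload": {"series": [[0, 0, -0.015, 0, -1], [-0.015, 0, -0.026, 0, -1], [-0.045, 0, -0.026, 0, -1], [-0.045, 0, -0.026, 0, -0.49], [-0.045, 0, -0.026, 0, -0.49], [-0.038, 0, -0.016, 0, -0.49], [-0.032, 0, -0.006, 0, -0.49], [-0.028, 0, 0.001, 0, -0.49], [-0.028, 0, 0.001, 0, -1], [-0.028, 0, 0.001, 0, -1], [-0.028, 0, 0.001, 0, -1]], "force": 120}}

```text
t: 28.4
position: [0.61, -0.3871, 0.067]
tcp_rot: [0.001, 0.504, 0.864, -0.003]
force: [-1.4, -0.2, 7.6]
opening: 0.214
finger_force: 118.4
```

```bash
python3 - <<'E'
from find import *
c=capture("top");s=capture("side");find(c,s);bowl(c,-60);bowl(s,-60);st=get_state();print(pose()[0],st["t"],st["force"],st["opening"])
E
```

```text
t pale [468. 135.] 516 [ 0.807 -0.293  0.078] x [0.804 0.845] y [-0.416 -0.158]
t pale [509. 239.] 247 [ 0.596 -0.361  0.098] x [0.579 0.615] y [-0.391 -0.336]
s orange [437. 209.] 60 [ 0.374 -0.268  0.024] x [0.353 0.389] y [-0.307 -0.261]
s pale [271. 164.] 1305 [ 0.806 -0.282  0.052] x [0.804 0.848] y [-0.415 -0.155]
s pale [336. 136.] 69 [ 0.716 -0.538  0.022] x [0.705 0.732] y [-0.564 -0.53 ]
s pale [359. 151.] 217 [ 0.595 -0.354  0.097] x [0.575 0.62 ] y [-0.443 -0.331]
bowl a [0.074 0.106 0.131] l [0.032 0.05 ]
0.08 11 [-0.0004  0.0047]
0.1 36 [-0.0014  0.0016]
bowl a [0.035 0.042 0.15 ] l [-0.049  0.045]
0.02 36 [0.0118 0.0311]
0.04 68 [0.0113 0.0355]
0.12 46 [-0.0004  0.0024]
0.14 11 [-0.0034 -0.0005]
[ 0.60998312 -0.38709841  0.06693622] 28.5 [-0.72692218 -0.70576618  6.98841097] 0.21225645471741927
```

Level now (floor at 2 mm, handle top 97 mm). I'll swing to about −85° while advancing, pinning the knob against the lathe bed and sliding the lip under it.

Call:
{"api": "send_rows", "payload": {"series": [[-0.012, 0.008, -0.001, 0.08, -1], [-0.024, 0.016, -0.001, 0.15, -1], [-0.033, 0.0213, -0.001, 0.209, -1], [-0.043, 0.026, 0, 0.28, -1], [-0.052, 0.03, 0, 0.36, -1], [-0.06, 0.034, 0, 0.436, -1], [-0.065, 0.035, 0, 0.436, -1], [-0.065, 0.035, 0, 0.436, -1]]}}

```text
t: 29.5
position: [0.6727, -0.425, 0.0653]
tcp_rot: [0.001, 0.679, 0.734, -0.002]
force: [2.0, 3.4, 4.0]
opening: 0.217
finger_force: 119.1
```

```bash
python3 - <<'E'
from find import *
c=capture("top");s=capture("side");find(c,s);bowl(s,-85);st=get_state();print(pose()[0],st["t"],st["force"],st["opening"])
to(.672,-.4245,.067,95)
E
```

```text
t pale [465. 134.] 407 [ 0.807 -0.286  0.079] x [0.804 0.845] y [-0.416 -0.156]
t pale [523. 201.] 180 [ 0.669 -0.393  0.096] x [0.661 0.68 ] y [-0.411 -0.369]
s orange [437. 209.] 62 [ 0.374 -0.269  0.024] x [0.352 0.389] y [-0.305 -0.261]
s pale [336. 140.] 195 [ 0.67  -0.394  0.095] x [0.658 0.722] y [-0.471 -0.364]
s pale [270. 165.] 1312 [ 0.806 -0.281  0.052] x [0.804 0.849] y [-0.415 -0.154]
bowl a [0.033 0.044 0.159] l [-0.05   0.048]
0.02 79 [0.0051 0.0236]
0.04 99 [0.0043 0.0243]
0.12 41 [0.001  0.0023]
0.14 19 [-0.0021  0.0002]
[ 0.67237429 -0.42537746  0.06531585] 29.6 [2.95391554 4.29578491 5.22592985] 0.2087147499389474
now [ 0.6724 -0.4254  0.0653] yaw 94.49 tilt z [-0.002 -0.005 -1.   ] -> shift [ 0.0009 -0.0003 -0.0017] turn -0.009
```

Call:
{"api": "send_rows", "payload": {"series": [[-0.004, 0, 0, 0, -1], [-0.008, 0, 0, 0, -1], [-0.008, 0, 0, 0, -1]]}}

```text
t: 29.98
position: [0.6742, -0.4271, 0.0663]
tcp_rot: [-0.003, 0.678, 0.735, 0.001]
force: [1.6, 23.1, 13.7]
opening: 0.212
finger_force: 120.4
```

```bash
cat >> find.py <<'E'
def near(c,x0,x1,y0,y1,z0=.015,z1=.3):
    P=cloud(c);H=hsv(c);m=(H[...,0]<30)&(H[...,1]>45)&(H[...,2]>90)&(P[...,0]>x0)&(P[...,0]<x1)&(P[...,1]>y0)&(P[...,1]<y1)&(P[...,2]>z0)&(P[...,2]<z1)
    k,l,st,ce=cv2.connectedComponentsWithStats(m.astype(np.uint8))
    for i in range(1,k):
        if st[i,4]>12: Q=P[l==i];print("near",ce[i].round(),st[i,4],np.median(Q,0).round(3),np.percentile(Q,[3,97],0).round(3).tolist())
E
python3 - <<'E'
from find import *
c=capture("top");s=capture("side");near(c,.6,.8,-.6,-.44);near(s,.6,.8,-.6,-.44);st=get_state();print(pose()[0],st["t"],st["force"],st["opening"])
E
```

```text
[ 0.67417228 -0.42712219  0.06627298] 30.075 [ 1.25577111 22.69828859 12.43609226] 0.2158096098945485
```

Call:
{"api": "send_rows", "payload": {"series": [[0.005, 0, -0.001, 0, -1], [0.006, 0, -0.001, 0, -0.52], [0.006, 0, 0.002, 0, -0.52], [0.006, 0, 0.006, 0, -0.52], [0.006, 0, 0.01, 0, -0.52], [0.006, 0, 0.01, 0, -1], [0.006, 0, 0.01, 0, -1], [0.006, 0, -0.01, 0, -1], [0.006, 0, -0.03, 0, -1]], "force": 120}}

```text
t: 31.2
position: [0.6703, -0.4278, 0.0934]
tcp_rot: [-0.002, 0.679, 0.734, -0.003]
force: [0.6, 0.9, -3.0]
opening: 0.214
finger_force: 118.3
```

```bash
python3 - <<'E'
from find import *
c=capture("top");s=capture("side");near(c,.6,.8,-.6,-.44);near(s,.6,.8,-.6,-.44);bowl(s,-85);bowl(c,-85);st=get_state();print(pose()[0],st["t"],st["force"],st["opening"])
E
```

```text
near [333. 145.] 23 [ 0.704 -0.465  0.032] [[0.674, -0.468, 0.029], [0.722, -0.46, 0.045]]
bowl a [0.03  0.042 0.175] l [-0.057  0.046]
0.02 218 [0.0334 0.0477]
0.04 75 [0.0304 0.0474]
0.12 36 [0.0274 0.0298]
0.14 71 [0.0274 0.069 ]
bowl a [0.116 0.128 0.136] l [-0.02  -0.001]
0.12 64 [0.0217 0.0247]
[ 0.67149995 -0.42815748  0.09592058] 31.3 [0.09322515 5.77559412 1.11673246] 0.21498444923661866
```

Call:
{"api": "send_rows", "payload": {"series": [[0.004, 0, 0.025, 0, -1], [0.004, 0, 0.03, 0, -0.5], [0.004, 0, 0.034, 0, -0.5], [0.004, 0, 0.04, 0, -0.5], [0.004, 0, 0.044, 0, -0.5], [0.004, 0, 0.044, 0, -1], [0.004, 0, 0.044, 0, -1], [0.004, 0, 0.01, 0, -1], [0.004, 0, -0.03, 0, -1], [0.004, 0, -0.06, 0, -1]], "force": 120}}

```text
t: 32.55
position: [0.671, -0.4242, 0.1545]
tcp_rot: [-0.0, 0.679, 0.734, -0.003]
force: [-0.7, 0.3, -2.8]
opening: 0.221
finger_force: 118.4
```

```bash
python3 - <<'E'
from find import *
c=capture("top");s=capture("side");near(c,.6,.8,-.6,-.44);near(s,.6,.8,-.6,-.44);bowl(s,-85);bowl(c,-85);st=get_state();print(pose()[0],st["t"],st["force"],st["opening"])
E
```

```text
near [348. 104.] 17 [ 0.687 -0.55   0.124] [[0.685, -0.556, 0.111], [0.69, -0.544, 0.132]]
bowl a [0.03  0.04  0.169] l [-0.058  0.048]
0.02 185 [0.1038 0.1177]
0.04 84 [0.1011 0.1111]
0.12 14 [0.0616 0.1071]
bowl a [0.106 0.126 0.161] l [-0.052  0.   ]
0.1 74 [0.098  0.1003]
0.12 166 [0.0974 0.1005]
[ 0.67244398 -0.42515913  0.15767299] 32.65 [ 1.17165512 -1.17616305 -2.21708757] 0.22378730142746403
```

The side view shows the knob inside the raised bowl at (0.687, −0.55, 0.12). I'll carry it to the pot with gentle acceleration.

Call:
{"api": "send_rows", "payload": {"series": [[0.002, 0, -0.015, 0, -1], [0.006, 0, -0.04, 0, -1], [0.013, -0.003, -0.07, 0, -1], [0.024, -0.006, -0.1, 0, -1], [0.039, -0.009, -0.12, 0, -1], [0.058, -0.012, -0.125, 0, -1], [0.08, -0.012, -0.125, 0, -1], [0.106, -0.012, -0.125, 0, -1], [0.136, -0.012, -0.125, 0, -1], [0.168, -0.012, -0.125, 0, -1], [0.2, -0.012, -0.125, 0, -1], [0.232, -0.012, -0.125, 0, -1]]}}

```text
t: 34.15
position: [0.6415, -0.1908, 0.2774]
tcp_rot: [-0.001, 0.679, 0.734, -0.003]
force: [-0.4, 0.4, -2.5]
opening: 0.224
finger_force: 118.5
```

Call:
{"api": "send_rows", "payload": {"series": [[0.032, 0, 0, 0, -1], [0.064, 0, 0, 0, -1], [0.096, 0, 0, 0, -1], [0.128, 0, 0, 0, -1], [0.16, 0, 0, 0, -1], [0.19, 0, 0, 0, -1], [0.217, 0, 0, 0, -1], [0.24, 0, 0, 0, -1], [0.259, 0, 0, 0, -1], [0.273, 0, 0, 0, -1], [0.282, 0, 0, 0, -1], [0.286, 0, 0, 0, -1]]}}

```text
t: 35.65
position: [0.6202, 0.0928, 0.2774]
tcp_rot: [0.0, 0.679, 0.734, -0.003]
force: [0.0, 0.1, -2.0]
opening: 0.222
finger_force: 118.5
```

```bash
python3 - <<'E'
from find import *
c=capture("top");s=capture("side");near(c,.5,.75,-.12,.1,.17,.3);near(s,.5,.75,-.12,.1,.17,.3);bowl(s,-85);bowl(c,-85);st=get_state();print(pose()[0],st["t"]);find(c,s)
E
```

```text
near [344. 207.] 247 [ 0.63  -0.039  0.249] [[0.618, -0.052, 0.225], [0.647, -0.026, 0.255]]
near [294. 159.] 218 [ 0.628 -0.03   0.245] [[0.618, -0.044, 0.23], [0.643, -0.025, 0.254]]
near [275. 194.] 38 [0.628 0.054 0.221] [[0.606, 0.051, 0.219], [0.653, 0.057, 0.223]]
bowl a [0.011 0.115 0.169] l [-0.061  0.061]
0.02 616 [0.0162 0.2279]
0.04 53 [0.2212 0.2296]
0.1 192 [0.0045 0.2235]
0.12 309 [0.0032 0.0062]
0.14 617 [0.0036 0.0333]
bowl a [0.03  0.094 0.165] l [-0.06   0.046]
0.02 57 [0.0019 0.0055]
0.04 601 [0.0039 0.2216]
0.06 605 [0.0043 0.2219]
0.08 608 [0.0045 0.2226]
0.1 601 [0.004  0.2231]
0.12 405 [0.0025 0.2235]
0.14 153 [0.001  0.0044]
[0.62020188 0.09260154 0.2774044 ] 35.75
t orange [472. 358.] 504 [ 0.365 -0.301  0.032] x [0.346 0.387] y [-0.342 -0.262]
t pale [468. 134.] 414 [ 0.807 -0.289  0.079] x [0.804 0.844] y [-0.416 -0.155]
s orange [437. 209.] 56 [ 0.375 -0.271  0.023] x [0.353 0.389] y [-0.306 -0.26 ]
s pale [287. 152.] 99 [ 0.806 -0.37   0.038] x [0.803 0.808] y [-0.415 -0.346]
s pale [320. 163.] 60 [ 0.673 -0.291  0.084] x [0.667 0.699] y [-0.302 -0.286]
s pale [252. 198.] 62 [ 0.806 -0.164  0.022] x [0.804 0.808] y [-0.194 -0.151]
```

Call:
{"api": "send_rows", "payload": {"series": [[0, 0, 0, 0, -0.49], [0, 0, 0, 0, -0.49], [0, 0, 0, 0, -0.49], [0, 0, 0, 0, -0.49], [0, 0, 0, 0, -1], [0, 0, 0, 0, -1]], "force": 120}}

```text
t: 36.5
position: [0.6202, 0.0926, 0.2775]
tcp_rot: [0.0, 0.679, 0.734, -0.003]
force: [0.5, -0.9, -3.0]
opening: 0.224
finger_force: 117.6
```

```bash
python3 - <<'E'
from sc import *
c,s=sc(-85);near(c,.5,.75,-.12,.1,.008,.2);near(s,.5,.75,-.12,.1,.008,.2)
E
```

```text
t grey [(-0.04, 64, np.float64(0.213), np.float64(0.221), np.float64(0.234)), (-0.02, 32, np.float64(0.186), np.float64(0.239), np.float64(0.248)), (0.02, 143, np.float64(0.145), np.float64(0.151), np.float64(0.2)), (0.04, 34, np.float64(0.158), np.float64(0.169), np.float64(0.198))]
t wood [(-0.06, 18, np.float64(0.325), np.float64(0.332), np.float64(0.337)), (-0.04, 17, np.float64(0.205), np.float64(0.212), np.float64(0.329))]
in pot 314
s grey [(-0.04, 906, np.float64(0.201), np.float64(0.223), np.float64(0.247)), (-0.02, 840, np.float64(0.181), np.float64(0.24), np.float64(0.337)), (0.0, 122, np.float64(0.164), np.float64(0.195), np.float64(0.29)), (0.02, 103, np.float64(0.146), np.float64(0.176), np.float64(0.283)), (0.04, 15, np.float64(0.156), np.float64(0.164), np.float64(0.196))]
s wood [(-0.06, 98, np.float64(0.317), np.float64(0.333), np.float64(0.337)), (-0.04, 132, np.float64(0.2), np.float64(0.316), np.float64(0.337)), (-0.02, 150, np.float64(0.185), np.float64(0.298), np.float64(0.336)), (0.0, 59, np.float64(0.166), np.float64(0.279), np.float64(0.322))]
in pot 14
36.6 [0.6202 0.0926 0.2775]
near [318. 228.] 112 [0.627 0.003 0.031] [[0.616, -0.009, 0.023], [0.642, 0.018, 0.037]]
near [303. 257.] 147 [0.568 0.036 0.034] [[0.555, 0.024, 0.025], [0.581, 0.05, 0.039]]
near [326. 211.] 14 [ 0.592 -0.103  0.085] [[0.58, -0.107, 0.081], [0.603, -0.101, 0.087]]
near [259. 247.] 24 [0.675 0.052 0.082] [[0.672, 0.037, 0.058], [0.685, 0.056, 0.1]]
near [337. 251.] 19 [ 0.536 -0.015  0.061] [[0.535, -0.019, 0.033], [0.537, -0.011, 0.084]]
near [296. 256.] 13 [0.621 0.    0.032] [[0.617, -0.007, 0.029], [0.627, 0.005, 0.035]]
```

Two knobs are now in the pot, so one orange is enough. I'll flip the scoop to face the tray's −x end and lower it into the tray's empty middle.

Call:
{"api": "send_rows", "payload": {"series": [[-0.03, -0.02, 0, 0.17, -1], [-0.075, -0.04, 0, 0.35, -1], [-0.12, -0.06, 0, 0.53, -1], [-0.165, -0.08, 0, 0.71, -1], [-0.21, -0.1, 0, 0.89, -1], [-0.255, -0.12, 0, 1.07, -1], [-0.3, -0.145, 0, 1.25, -1], [-0.345, -0.17, 0, 1.43, -1], [-0.387, -0.19, 0, 1.61, -1], [-0.387, -0.19, 0.03, 1.78, -1], [-0.387, -0.19, 0.08, 1.78, -1], [-0.387, -0.19, 0.11, 1.78, -1]]}}

```text
t: 38.1
position: [0.4594, -0.308, 0.1677]
tcp_rot: [0.002, 0.998, -0.066, -0.003]
force: [0.6, -0.1, -2.6]
opening: 0.224
finger_force: 118.2
```

```bash
python3 - <<'E'
from sc import *
c=capture("top");s=capture("side")
for cc in(c,s):
    P=cloud(cc);H=hsv(cc)
    m=((H[...,0]<16)&(H[...,1]>170)&(H[...,2]>90)&(P[...,0]>.33)&(P[...,0]<.45)&(P[...,1]<-.2)&(P[...,1]>-.4)&(P[...,2]>.012)&(P[...,2]<.06)).astype(np.uint8)
    D=cv2.distanceTransform(m,cv2.DIST_L2,5);pk=((D==cv2.dilate(D,np.ones((7,7))))&(D>2.5)).astype(np.uint8)
    k,l,st,ce=cv2.connectedComponentsWithStats(pk)
    for i in range(1,k):
        q=P[int(ce[i][1]),int(ce[i][0])];d=q[:2]-[.483,-.302];print(ce[i].round(),q.round(3),"tray",(d@[.991,-.134]).round(3),(d@[.134,.991]).round(3))
u=np.array([-.991,.134]);p,_=pose()
P=cloud(c);H=hsv(c);a=(P[...,:2]-p[:2])@u;l=(P[...,:2]-p[:2])@[-u[1],u[0]]
m=(H[...,1]<70)&(H[...,2]>70)&(abs(l)<.056)&(P[...,2]<p[2]+.05)&(P[...,2]>.015)
print([(round(float(lo),2),int(k.sum()),P[k][:,2].min().round(3),np.median(P[k][:,2]).round(3)) for lo in np.arange(-.08,.1,.02) for k in [m&(a>lo)&(a<lo+.02)] if k.sum()>8])
to(.461,-.308,.1415,-7.6);print(get_state()["t"])
E
```

```text
[474. 348.] [ 0.385 -0.306  0.034] tray -0.097 -0.017
[468. 350.] [ 0.381 -0.295  0.03 ] tray -0.102 -0.007
[454. 356.] [ 0.369 -0.266  0.032] tray -0.118 0.02
[462. 357.] [ 0.367 -0.281  0.036] tray -0.118 0.005
[472. 357.] [ 0.367 -0.3    0.038] tray -0.115 -0.014
[481. 358.] [ 0.364 -0.321  0.028] tray -0.115 -0.035
[(-0.04, 223, np.float64(0.1), np.float64(0.11)), (-0.02, 195, np.float64(0.073), np.float64(0.127)), (0.0, 286, np.float64(0.052), np.float64(0.065)), (0.02, 466, np.float64(0.033), np.float64(0.048)), (0.04, 47, np.float64(0.038), np.float64(0.059))]
now [ 0.4586 -0.307   0.1666] yaw -7.55 tilt z [-0.009  0.    -1.   ] -> shift [0.0028 0.0006 0.025 ] turn 0.001
38.2
```

Call:
{"api": "send_rows", "payload": {"series": [[0, 0, 0.015, 0, -1], [0, 0, 0.027, 0, -1], [0, 0, 0.028, 0, -0.49], [0.027, 0, 0.036, 0, -0.49], [0.052, 0, 0.048, 0, -0.49], [0.074, 0, 0.064, 0, -0.49], [0.0935, 0, 0.084, 0, -0.49], [0.109, 0, 0.103, 0, -0.49], [0.109, 0, 0.104, 0, -0.49], [0.109, 0, 0.104, 0, -1], [0.109, 0, 0.104, 0, -1]], "force": 120}}

```text
t: 39.58
position: [0.5676, -0.3232, 0.066]
tcp_rot: [0.002, 0.998, -0.066, -0.002]
force: [-0.4, 0.0, -2.3]
opening: 0.223
finger_force: 118.2
```

```bash
python3 - <<'E'
from sc import *
c=capture("top");s=capture("side");bowl(c,172.4);bowl(s,172.4);st=get_state();p=pose()[0];print(p,st["t"],st["force"])
d=p[:2]-[.483,-.302];print("tray",d@[.991,-.134],d@[.134,.991])
E
```

```text
bowl a [0.035 0.082 0.131] l [-0.052 -0.002]
0.02 80 [0.0044 0.0087]
0.04 168 [0.0046 0.0074]
0.06 116 [0.0038 0.0073]
0.08 90 [0.003  0.0068]
0.1 124 [0.0042 0.0074]
0.12 99 [0.0039 0.007 ]
bowl a [0.032 0.08  0.131] l [-0.053  0.055]
0.02 125 [0.0068 0.0261]
0.04 58 [0.006  0.0077]
0.06 60 [0.0053 0.0072]
0.08 87 [0.0051 0.0075]
0.1 105 [0.006  0.0077]
0.12 77 [0.0041 0.0074]
[ 0.5676947  -0.3232489   0.06595691] 39.675 [-0.38182743 -0.47287351 -2.78571265]
tray 0.08677979880531968 -0.009708568213716778
```

Call:
{"api": "send_rows", "payload": {"series": [[-0.01, -0.001, 0.001, 0, -1], [-0.03, -0.002, 0.001, 0, -1], [-0.048, -0.002, 0.001, 0, -1], [-0.06, -0.002, 0.001, 0, -1], [-0.07, -0.002, 0.001, 0, -1], [-0.08, -0.002, 0.001, 0, -1], [-0.088, -0.002, 0.001, 0, -1], [-0.094, -0.002, 0.001, 0, -1]]}}

```text
t: 40.67
position: [0.4811, -0.3124, 0.0688]
tcp_rot: [0.007, 0.998, -0.066, 0.006]
force: [15.9, -3.7, 6.2]
opening: 0.222
finger_force: 119.5
```

```bash
cat > or.py <<'E'
from sc import *
def orr(c,s,zhi=.09):
  p=pose()[0]
  for n,cc in(("t",c),("s",s)):
    P=cloud(cc);H=hsv(cc)
    m=((H[...,0]<16)&(H[...,1]>170)&(H[...,2]>90)&(P[...,0]>.3)&(P[...,0]<.65)&(P[...,1]<-.2)&(P[...,1]>-.4)&(P[...,2]>.012)&(P[...,2]<zhi)).astype(np.uint8)
    D=cv2.distanceTransform(m,cv2.DIST_L2,5);pk=((D==cv2.dilate(D,np.ones((7,7))))&(D>2)).astype(np.uint8)
    k,l,st,ce=cv2.connectedComponentsWithStats(pk)
    for i in range(1,k):
        q=P[int(ce[i][1]),int(ce[i][0])];d=q[:2]-[.483,-.302];print(n,ce[i].round(),q.round(3),"tray",(d@[.991,-.134]).round(3),(d@[.134,.991]).round(3),"ahead of TCP",((q[:2]-p[:2])@[-.991,.134]).round(3))
  st=get_state();d=p[:2]-[.483,-.302];print(p,"tray",(d@[.991,-.134]).round(3),(d@[.134,.991]).round(3),"t",st["t"],"F",np.round(st["force"],1))
E
python3 - <<'E'
from or import *
E
mv or.py orr.py; python3 - <<'E'
from orr import *
c=capture("top");s=capture("side");orr(c,s);bowl(c,172.4);bowl(s,172.4)
E
```

```text
t [449. 356.] [ 0.369 -0.256  0.034] tray -0.119 0.031 ahead of TCP 0.114
t [449. 361.] [ 0.36  -0.255  0.038] tray -0.129 0.03 ahead of TCP 0.124
[ 0.47710882 -0.31011513  0.06672737] tray -0.005 -0.009 t 40.775 F [-0.5  0.  -2. ]
bowl a [0.029 0.06  0.116] l [-0.05   0.027]
0.02 175 [0.0058 0.0093]
0.04 293 [0.0056 0.0086]
0.06 221 [0.0048 0.0084]
0.08 160 [0.0045 0.0076]
0.1 41 [0.0041 0.0073]
bowl a [0.029 0.061 0.101] l [-0.052  0.052]
0.02 108 [0.0073 0.0233]
0.04 64 [0.0071 0.009 ]
0.06 64 [0.007  0.0087]
0.08 73 [0.0058 0.0084]  File "<stdin>", line 1
    from or import *
         ^^
SyntaxError: invalid syntax
```

Call:
{"api": "send_rows", "payload": {"series": [[0.0, 0, 0.0, 0, -0.5], [0.0, 0, 0.004, 0, -0.5], [0.0, 0, 0.008, 0, -0.5], [0, 0, 0.012, 0, -0.5], [0, 0, 0.013, 0, -1], [0, 0, 0.013, 0, -1], [0.002, 0, 0.005, 0, -1], [0.002, 0, -0.005, 0, -1], [0.002, 0, -0.02, 0, -1]], "force": 120}}

```text
t: 41.9
position: [0.4774, -0.309, 0.084]
tcp_rot: [0.002, 0.998, -0.066, -0.002]
force: [6.4, -0.3, -6.8]
opening: 0.227
finger_force: 117.7
```

```bash
python3 - <<'E'
from orr import *
c=capture("top");s=capture("side");orr(c,s);bowl(c,172.4);bowl(s,172.4)
E
```

```text
t [452. 356.] [ 0.371 -0.255  0.062] tray -0.117 0.032 ahead of TCP 0.113
[ 0.47834852 -0.30972147  0.08570986] tray -0.004 -0.008 t 42.0 F [ 9.2 -0.4 -1.1]
bowl a [0.038 0.063 0.134] l [-0.053  0.023]
0.02 41 [0.0342 0.0489]
0.04 311 [0.0283 0.032 ]
0.06 230 [0.03   0.0332]
0.08 149 [0.0308 0.035 ]
bowl a [0.036 0.071 0.136] l [-0.054  0.049]
0.02 78 [0.034  0.0531]
0.04 59 [0.0039 0.0346]
0.06 61 [0.0062 0.0368]
0.08 12 [0.0018 0.0384]
0.12 79 [0.0377 0.0411]
```

Lip is up about 4° with an orange inside. I'll lift and carry to the pot with gentle ramps.

Call:
{"api": "send_rows", "payload": {"series": [[0.004, 0, -0.02, 0, -1], [0.006, 0, -0.055, 0, -1], [0.007, -0.002, -0.1, 0, -1], [0.01, -0.007, -0.14, 0, -1], [0.014, -0.015, -0.17, 0, -1], [0.02, -0.026, -0.19, 0, -1], [0.027, -0.039, -0.195, 0, -1], [0.035, -0.055, -0.195, 0, -1], [0.045, -0.073, -0.195, 0, -1], [0.056, -0.095, -0.195, 0, -1], [0.069, -0.119, -0.195, 0, -1], [0.083, -0.145, -0.195, 0, -1]]}}

```text
t: 43.5
position: [0.5796, -0.1736, 0.2776]
tcp_rot: [0.002, 0.998, -0.066, -0.003]
force: [0.6, -0.4, -2.8]
opening: 0.226
finger_force: 118.5
```

Call:
{"api": "send_rows", "payload": {"series": [[0.014, -0.027, 0, 0, -1], [0.028, -0.053, 0, 0, -1], [0.042, -0.08, 0, 0, -1], [0.055, -0.104, 0, 0, -1], [0.066, -0.125, 0, 0, -1], [0.076, -0.143, 0, 0, -1], [0.084, -0.159, 0, 0, -1], [0.091, -0.172, 0, 0, -1], [0.096, -0.181, 0, 0, -1], [0.099, -0.188, 0, 0, -1], [0.101, -0.191, 0, 0, -1], [0.102, -0.192, 0, 0, -1]]}}

```text
t: 45.0
position: [0.7055, 0.0014, 0.2776]
tcp_rot: [0.002, 0.998, -0.066, -0.002]
force: [0.4, -0.9, -2.8]
opening: 0.228
finger_force: 118.5
```

```bash
python3 - <<'E'
from orr import *
c=capture("top");s=capture("side");orr(c,s);bowl(c,172.4);bowl(s,172.4);near(c,.5,.75,-.12,.12,.19,.32);near(s,.5,.75,-.12,.12,.19,.32)
E
```

```text
[0.7054843  0.00128598 0.27758473] tray 0.18 0.33 t 45.1 F [ 0.7 -0.2 -2.2]
bowl a [0.038 0.041 0.06 ] l [-0.049  0.044]
0.02 160 [0.2326 0.2457]
0.04 199 [0.2239 0.2271]
bowl a [0.014 0.104 0.17 ] l [-0.061  0.06 ]
0.02 208 [0.0039 0.2484]
0.04 34 [0.0029 0.0051]
0.06 111 [0.0056 0.229 ]
0.08 111 [0.132 0.231]
0.1 53 [0.2316 0.233 ]
0.12 165 [0.233  0.2347]
0.14 312 [0.0088 0.0561]
near [317. 159.] 119 [0.693 0.005 0.318] [[0.687, -0.004, 0.314], [0.701, 0.015, 0.32]]
near [321. 195.] 366 [0.649 0.002 0.256] [[0.639, -0.03, 0.225], [0.664, 0.029, 0.261]]
near [236. 128.] 320 [0.728 0.008 0.31 ] [[0.688, -0.009, 0.294], [0.749, 0.018, 0.319]]
near [280. 162.] 489 [ 0.642 -0.007  0.252] [[0.627, -0.037, 0.233], [0.665, 0.027, 0.26]]
near [306. 175.] 319 [0.582 0.031 0.256] [[0.57, -0.031, 0.232], [0.61, 0.04, 0.266]]
near [249. 175.] 21 [0.677 0.056 0.25 ] [[0.675, 0.054, 0.234], [0.679, 0.058, 0.267]]
near [270. 192.] 49 [0.632 0.062 0.23 ] [[0.6, 0.056, 0.225], [0.674, 0.067, 0.233]]
```

All three oranges appear to be in the bowl, over the pot. Tip.

Call:
{"api": "send_rows", "payload": {"series": [[0, 0, 0, 0, -0.49], [0, 0, 0, 0, -0.49], [0, 0, 0, 0, -0.49], [0, 0, 0, 0, -0.49], [0, 0, 0, 0, -0.49], [0, 0, 0, 0, -1], [0, 0, 0, 0, -1]], "force": 120}}

```text
t: 45.98
position: [0.7055, 0.0016, 0.2775]
tcp_rot: [0.002, 0.998, -0.066, -0.002]
force: [-0.1, -0.7, -2.5]
opening: 0.226
finger_force: 117.6
```

```bash
python3 - <<'E'
from orr import *
c=capture("top");s=capture("side");orr(c,s);near(c,.5,.75,-.12,.12,.008,.1);near(s,.5,.75,-.12,.12,.008,.1)
sc(172.4)
find(c,s,.3)
E
```

```text
[0.70545603 0.00161816 0.27750247] tray 0.18 0.331 t 46.075 F [-0.1 -0.  -3.5]
near [324. 200.] 19 [ 0.688 -0.008  0.026] [[0.684, -0.025, 0.016], [0.689, 0.01, 0.038]]
near [326. 211.] 13 [ 0.592 -0.104  0.084] [[0.58, -0.107, 0.082], [0.603, -0.102, 0.086]]
near [337. 250.] 20 [ 0.536 -0.016  0.059] [[0.535, -0.02, 0.032], [0.537, -0.012, 0.087]]
near [307. 255.] 28 [ 0.597 -0.007  0.036] [[0.585, -0.015, 0.032], [0.606, 0.012, 0.051]]
t grey [(-0.04, 11, np.float64(0.202), np.float64(0.238), np.float64(0.241)), (-0.02, 655, np.float64(0.186), np.float64(0.2), np.float64(0.255)), (0.0, 783, np.float64(0.169), np.float64(0.182), np.float64(0.337)), (0.02, 704, np.float64(0.153), np.float64(0.165), np.float64(0.294)), (0.04, 24, np.float64(0.173), np.float64(0.179), np.float64(0.205))]
t wood [(0.0, 136, np.float64(0.231), np.float64(0.307), np.float64(0.317)), (0.02, 11, np.float64(0.155), np.float64(0.157), np.float64(0.216))]
in pot 0
s grey [(-0.04, 419, np.float64(0.205), np.float64(0.216), np.float64(0.323)), (-0.02, 866, np.float64(0.186), np.float64(0.21), np.float64(0.31)), 
[... 827 characters left out ...]
0.112]
t pale [231. 190.] 134 [0.693 0.174 0.104] x [0.68  0.715] y [0.162 0.187]
s orange [375. 346.] 207 [0.402 0.169 0.036] x [0.385 0.434] y [0.138 0.176]
s pale [282. 148.] 578 [ 0.806 -0.37   0.058] x [0.804 0.849] y [-0.418 -0.287]
s pale [233. 203.] 208 [ 0.833 -0.12   0.031] x [0.807 0.849] y [-0.123 -0.117]
s pale [199. 205.] 197 [ 0.842 -0.007  0.1  ] x [0.838 0.85 ] y [-0.019 -0.002]
s pale [168. 283.] 2952 [0.826 0.16  0.029] x [0.814 0.849] y [-0.039  0.29 ]
s pale [170. 235.] 241 [0.842 0.099 0.1  ] x [0.839 0.85 ] y [0.089 0.105]
s pale [136. 272.] 300 [0.842 0.207 0.1  ] x [0.839 0.849] y [0.194 0.213]
s pale [202. 277.] 38 [0.726 0.176 0.094] x [0.714 0.735] y [0.162 0.184]
```

The scoop is empty. Now to the mat: re-level there.

Call:
{"api": "send_rows", "payload": {"series": [[-0.03, -0.02, -0.03, 0, -1], [-0.07, -0.06, -0.03, 0, -1], [-0.11, -0.105, -0.03, 0, -1], [-0.15, -0.15, -0.03, 0, -1], [-0.19, -0.195, -0.02, 0, -1], [-0.225, -0.235, 0, 0, -1], [-0.2575, -0.266, 0.03, 0, -1], [-0.2575, -0.266, 0.08, 0, -1], [-0.2575, -0.266, 0.12, 0, -1], [-0.2575, -0.266, 0.12, 0, -1]]}}

```text
t: 47.42
position: [0.4826, 0.2979, 0.1546]
tcp_rot: [0.004, 0.998, -0.066, -0.005]
force: [-0.6, -0.1, -3.0]
opening: 0.222
finger_force: 118.2
```

```bash
python3 - <<'E'
from orr import *
c=capture("top");s=capture("side");p=pose()[0];print(p,get_state()["t"])
near(c,.53,.7,-.08,.085,.008,.12)
u=np.array([-.991,.134])
for cc in(c,s):
    P=cloud(cc);H=hsv(cc);a=(P[...,:2]-p[:2])@u;l=(P[...,:2]-p[:2])@[-u[1],u[0]]
    m=(H[...,1]<70)&(H[...,2]>70)&(abs(l)<.056)&(P[...,2]<p[2]+.05)&(P[...,2]>.012)
    print([(round(float(lo),2),int(k.sum()),P[k][:,2].min().round(3),np.median(P[k][:,2]).round(3)) for lo in np.arange(-.08,.1,.02) for k in [m&(a>lo)&(a<lo+.02)] if k.sum()>8])
E
```

```text
[0.48546953 0.29886727 0.15854101] 47.525
near [322. 237.] 337 [ 0.607 -0.003  0.031] [[0.584, -0.022, 0.022], [0.639, 0.015, 0.037]]
near [292. 237.] 188 [0.609 0.06  0.032] [[0.596, 0.046, 0.023], [0.625, 0.073, 0.038]]
near [312. 261.] 312 [0.56  0.02  0.033] [[0.544, -0.009, 0.022], [0.577, 0.046, 0.04]]
near [338. 269.] 30 [ 0.543 -0.037  0.023] [[0.535, -0.059, 0.008], [0.562, -0.011, 0.085]]
near [310. 273.] 18 [0.536 0.021 0.023] [[0.533, 0.004, 0.01], [0.542, 0.037, 0.035]]
[(-0.04, 225, np.float64(0.094), np.float64(0.104)), (-0.02, 199, np.float64(0.068), np.float64(0.121)), (0.0, 184, np.float64(0.05), np.float64(0.064)), (0.02, 351, np.float64(0.029), np.float64(0.044)), (0.04, 85, np.float64(0.029), np.float64(0.037))]
[(-0.04, 323, np.float64(0.085), np.float64(0.105)), (-0.02, 1174, np.float64(0.066), np.float64(0.082)), (0.0, 1399, np.float64(0.05), np.float64(0.067)), (0.02, 1290, np.float64(0.034), np.float64(0.049)), (0.04, 114, np.float64(0.038), np.float64(0.054))]
```

All five knobs are in the pot. Set down and release.

Call:
{"api": "send_rows", "payload": {"series": [[0, 0, 0.012, 0, -1], [0, 0, 0.021, 0, -1], [0, 0, 0.022, 0, -0.49], [0.027, 0, 0.03, 0, -0.49], [0.052, 0, 0.042, 0, -0.49], [0.074, 0, 0.058, 0, -0.49], [0.0935, 0, 0.078, 0, -0.49], [0.109, 0, 0.095, 0, -0.49], [0.109, 0, 0.096, 0, -0.49], [0.109, 0, 0.096, 0, -0.2], [0.109, 0, 0.096, 0, 0.2], [0.109, 0, 0.096, 0, 0.2]]}}

```text
t: 49.02
position: [0.5921, 0.2841, 0.0613]
tcp_rot: [0.002, 0.998, -0.066, -0.002]
force: [-0.5, -0.5, -0.0]
opening: 0.596
finger_force: 0.0
```

```bash
python3 - <<'E'
from orr import *
c=capture("top");s=capture("side");bowl(c,172.4);bowl(s,172.4);print(pose()[0],get_state()["t"],get_state()["force"])
E
```

```text
bowl a [0.025 0.062 0.12 ] l [-0.029  0.047]
0.02 259 [0.0028 0.0064]
0.04 287 [0.0027 0.006 ]
0.06 226 [0.0023 0.0061]
0.08 187 [0.0026 0.0062]
0.1 158 [0.0027 0.0064]
bowl a [0.023 0.07  0.121] l [-0.051  0.048]
0.02 753 [0.0052 0.0087]
0.04 471 [0.0047 0.0065]
0.06 493 [0.0044 0.0065]
0.08 547 [0.0048 0.0065]
0.1 575 [0.0047 0.0065]
0.12 75 [0.0028 0.0055]
[0.5921482  0.28400889 0.06110999] 49.125 [ 0.71529577 -0.21594199  0.10795776]
```

Call:
{"api": "send_rows", "payload": {"series": [[0, 0, -0.03, 0, 0.3], [0, 0, -0.08, 0, 0.3], [0, 0, -0.13, 0, 0.3], [0, 0, -0.17, 0, 0.3], [0, 0, -0.17, 0, 0.3], [0, 0, -0.17, 0, 0.3]]}}

```text
t: 49.88
position: [0.5925, 0.2845, 0.2299]
tcp_rot: [0.003, 0.998, -0.066, -0.002]
force: [0.3, 0.9, 0.4]
opening: 0.652
finger_force: 0.0
```

```bash
python3 - <<'E'
from orr import *
c=capture("top");s=capture("side");near(c,.53,.7,-.08,.085,.008,.12);print(pose()[0],get_state()["t"])
P=cloud(c);H=hsv(c);m=(H[...,1]<70)&(H[...,2]>70)&(np.hypot(P[...,0]-.52,P[...,1]-.294)<.09)&(P[...,2]<.06)
print(rect(P[m][:,:2]),np.percentile(P[m][:,2],[5,50]))
T=dict(np.load("top0.npz"));d=cv2.absdiff(c["color"],T["color"]).max(2)
for n,(u,v) in dict(glue=(240,185),mug=(410,202),blank=(388,340),mallet=(480,195),wax=(248,332),screw=(150,180)).items(): print(n,d[v-15:v+15,u-15:u+15].mean().round(1))
E
```

```text
near [322. 237.] 336 [ 0.606 -0.003  0.031] [[0.584, -0.022, 0.022], [0.64, 0.015, 0.037]]
near [292. 238.] 188 [0.609 0.06  0.032] [[0.596, 0.046, 0.022], [0.623, 0.073, 0.037]]
near [312. 261.] 314 [0.56  0.018 0.032] [[0.544, -0.009, 0.022], [0.577, 0.046, 0.039]]
near [341. 267.] 24 [ 0.546 -0.041  0.028] [[0.537, -0.059, 0.01], [0.562, -0.021, 0.083]]
[0.59223647 0.28431984 0.22898244] 49.975
((524.3251953125, 302.8009033203125), (116.76750946044922, 105.16136932373047), 82.00057983398438) [0.00286835 0.0065583 ]
glue 17.4
mug 7.7
blank 6.5
mallet 11.7
wax 59.6
screw 10.5
```

```bash
python3 -c "
from cell import *
print(close_job())"
```

```text
the job is handed in; nothing more can be done
None
```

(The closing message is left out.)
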